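# Closing the jeweler's counter for the night

### The job

Put the counter stock away for the night: pull the chest's drawer out, stand every display plaque on its long edge in the drawer's rack, one to a slot and fully down, and then push the drawer fully shut. All the closed ring boxes belong in one neat column, edges flush with each other and square to the chest, centred on the brass-edged square on the chest's top. Leave the watch case, loupe and tweezers where they lie.

Things in the scene. Friction and masses are not known exactly. Their poses are not given: they have to be found in the camera images.
- chest: small wooden stock chest fixed on the counter, 150 mm deep (x) x 220 wide (y) x 92 high (all sizes here are in mm); origin at the centre of its underside, z up, its front (with the drawer) faces its own -x, towards the robot
- drawer (a joint): how far the chest's one drawer is pulled out along the chest's -x: 0 = fully shut, 0.100 m = fully out, a stop at each end; about 1.5 N of friction, stays where it is left. Front panel 10 thick, covering the chest front from 10 to 80 above the counter. Inside is a wooden rack of four parallel slots; rack top 30, drawer sides and back 28 above the counter
- pull (a point): middle of the brass pull tab on the drawer front, 62 above the counter; the tab is an upright block 12 wide (y) x 22 high, standing 34 out from the front panel; this point lies 21 out from the panel
- stack (a point): centre of the brass-edged inlaid square (70 x 70) on the chest's flat top, at the surface, 92 above the counter; axes as the chest's
- slot1 (a point): centre of the bottom of the leftmost (+y) slot in the drawer's rack, 16 above the counter; slot 89 long (x, front to back), 19 wide (y), 14 deep, slots 46 apart; moves with the drawer; lies 45 behind the inner face of the drawer's front panel (under the chest's top while shut, 55 in front of the chest when fully out)
- slot2 (a point): centre of the bottom of the second from the left slot in the drawer's rack, 16 above the counter; slot 89 long (x, front to back), 19 wide (y), 14 deep, slots 46 apart; moves with the drawer; lies 45 behind the inner face of the drawer's front panel (under the chest's top while shut, 55 in front of the chest when fully out)
- slot3 (a point): centre of the bottom of the third from the left slot in the drawer's rack, 16 above the counter; slot 89 long (x, front to back), 19 wide (y), 14 deep, slots 46 apart; moves with the drawer; lies 45 behind the inner face of the drawer's front panel (under the chest's top while shut, 55 in front of the chest when fully out)
- slot4 (a point): centre of the bottom of the rightmost (-y) slot in the drawer's rack, 16 above the counter; slot 89 long (x, front to back), 19 wide (y), 14 deep, slots 46 apart; moves with the drawer; lies 45 behind the inner face of the drawer's front panel (under the chest's top while shut, 55 in front of the chest when fully out)
- plaque1: flat pale-wood display plaque with grey cloth panels and small brass studs, 64 long (x) x 14 thick (y) x 56 high (z), about 70 g, standing on its long edge on the counter; all plaques alike; origin at the centre of its lower edge; may be absent
- plaque2: flat pale-wood display plaque with grey cloth panels and small brass studs, 64 long (x) x 14 thick (y) x 56 high (z), about 70 g, standing on its long edge on the counter; all plaques alike; origin at the centre of its lower edge; may be absent
- plaque3: flat pale-wood display plaque with grey cloth panels and small brass studs, 64 long (x) x 14 thick (y) x 56 high (z), about 70 g, standing on its long edge on the counter; all plaques alike; origin at the centre of its lower edge; may be absent
- plaque4: flat pale-wood display plaque with grey cloth panels and small brass studs, 64 long (x) x 14 thick (y) x 56 high (z), about 70 g, standing on its long edge on the counter; all plaques alike; origin at the centre of its lower edge; may be absent
- box1: closed red lacquered ring box (cannot come open), 64 x 64 x 28 high, about 90 g, lying flat on the counter; all boxes alike; origin at the centre of its underside, z up; may be absent
- box2: closed red lacquered ring box (cannot come open), 64 x 64 x 28 high, about 90 g, lying flat on the counter; all boxes alike; origin at the centre of its underside, z up; may be absent
- box3: closed red lacquered ring box (cannot come open), 64 x 64 x 28 high, about 90 g, lying flat on the counter; all boxes alike; origin at the centre of its underside, z up; may be absent
- box4: closed red lacquered ring box (cannot come open), 64 x 64 x 28 high, about 90 g, lying flat on the counter; all boxes alike; origin at the centre of its underside, z up; may be absent
- watch: silver pocket watch case, a disc 50 across and 11 high, with crown; origin centre of its underside; not part of the job
- loupe: black horn loupe standing on end, 34 across, 32 high; origin centre of its underside; not part of the job
- tweezers: steel tweezers lying flat, 110 long (x), 10 wide, 6 high; origin under their middle; not part of the job
There are look-alikes about, which are no part of the job. Leave any green look-alike of the plaque3 alone. What is shaped like the plaque4 but pink is not meant.

How it is judged:
By the outcome, as a careful person would: the job done as asked, in the order asked, and still so for the second after the job is handed in, with the robot touching nothing.
Of plaque1, plaque2, plaque3, plaque4 only 3 to 4 are there at a start; the rules pass over those that are not, and their reading is None.
Of box1, box2, box3, box4 only 3 to 4 are there at a start; the rules pass over those that are not, and their reading is None.
At some moment in a run one of box1, box2, box3, box4 may be knocked a few centimetres aside while the robot is not near it.
It also fails if it takes over 210 s, if anything falls off the work surface, if the arm or the gripper's body presses on something with over 40 N, if the wrist force passes 120 N, or if a joint passes its speed limit or range.

### The arm

A 7-joint arm with a two-finger parallel gripper is mounted at the origin on the work surface. World frame = base frame: x ahead of the robot, y to its left, z up, the work surface at z = 0. Lengths are in m, angles in rad, forces in N, time in s.
With the tool pointing down it reaches from about 0.425 to 0.875 m from the base axis. Payload 4.7 kg.
Tool frame: the origin (TCP) lies midway between the tips of the shut fingers; the grasp point (between the pads) lies 19 mm behind it; z points along the fingers, y is the direction in which the jaws open and shut (so a half turn about z gives the same grasp; the last joint's range is limited). The gripper opens to 87 mm and grips with 3 to 60 N. Pads are 19 mm wide; open, the fingers measure 117 mm over their backs; the gripper's body (75 mm by 190 mm) begins 51 mm behind the grasp point.
Start: joints at [1.239, 0.321, -0.07, 1.45, 0.023, 1.371, -0.057], TCP at [0.22, -0.612, 0.223] pointing down, gripper open.
Joint ranges: [-2.86, 2.86], [-0.3, 2.09], [-1.38, 1.24], [0.06, 2.45], [-1.56, 4.7], [0.09, 2.05], [-2.69, 2.69]. Speed limits (rad/s): [2.57, 2.57, 3.14, 3.14, 3.14, 3.14, 3.14].

### API

Orientations are given as a rotation vector (axis times angle).
In Python, from bench import * gives the robot as it stands.
- The arm moves only by the tool move_arm, never from a script. Its arguments are lists of equal length, an entry for each row: "jaw": the closure in counts, from 0 (fully open) to 255 (shut); "slide": the shift along the tool's x, y, z in cm, a list of three; "dr": the turn, a rotation vector about the tool's x, y, z in degrees, a list of three. A call has 1 to 5 rows; each row shifts and turns the commanded pose from where the row before left it, along the tool's axes as they then stand; what a row does not reach is not made up. A row lasts 1/10 s, in which the tool goes at most 50 mm and 8.59 degrees, less where a joint would pass 70% of its speed; a pose out of reach is approached as far as the arm can. A call with a gripper value outside its range is refused whole. The fingers move at their own pace and stop on an object; "force" is the grip in N (left out, the last holds). Time passes only in rows, so rows that do not move let the fingers close. It gives the time, the measured TCP pose, the force and the opening at its end, in the units of the state.
- get_state(): the state, without advancing time (a new reading comes with each control period).
- get_image(name): name is "scene" or "top" or "wrist"; returns (picture, depth): 480x640x3 uint8, red, green, blue; 480x640 float32, m along the optical axis (not along the pixel's ray), 0 where there is no reading.
- camera_params(name): a dict with "K" (3x3 intrinsics, pixels), "extrinsics" (4x4, takes a point from camera to world coordinates); the wrist camera has in their place "tool_from_camera" (4x4, takes a point from camera to tool coordinates, whose origin is the TCP and whose axes are the flange's). Camera axes: x right, y up, looking along -z (the intrinsics and any distortion apply to the point x, -y, -z); pixel columns grow to the right and rows downward; lengths in m; the calibration is good to about 2 mm. A picture is of the moment at which its call begins: read the wrist's pose just before it. camera_params takes no time and is no camera call.
- close_job(): hands the job in, once; it reports no verdict.
Trained networks look in the newest picture that a camera, given by its name, has taken for a name from the list of things; names that differ only in an ending like _2 or _b are one class to them, and where a whole thing is asked for, a point or a joint stands for the part that bears it (a point fixed in the world has none). Each returns a list of dicts, best first, with "score" (0 to 1); they miss things now and then, are a little off and sometimes report something else, mostly with a low value. They report only what shows in the picture. A call takes as long as a camera call. They do not tell look-alikes from the thing itself.
- regions_of(camera, query): "mask" (480x640 bool, what is visible of it) and "xy" ([column, row] in pixels, amid what is visible of it).
The state is a dict: "time": time; "joint_positions": joint angles; "qd": joint speeds; "joint_torque": joint torques, N m; "position": TCP position; "tool_rot": TCP orientation; "ft_force": force on the tool from outside, world axes, zero at the start; "torque": the same for the moment, N m; "grip_width": opening from 0.0 (shut) to 1.0 (fully open).
Only numpy, scipy, OpenCV 4.12 (cv2) and the standard library are available. Lean on these libraries where they do the work, as an engineer would, in place of code of your own. Each camera call takes 0.05 s, during which the arm holds its last target.

## Working session

There is one attempt and no reset: what is moved stays moved. The work goes in short steps, Python scripts to look and compute and a tool call to move; the robot and the scene stay as the last step left them, time stands still between calls to the robot, and variables do not carry over. Pictures are saved under pics/ and viewed, and the job is handed in when it is done.

Besides the shell and the picture viewer there is one more tool, called by a JSON object that holds its "fn" and its "kwargs". move_arm: Moves the arm, as the interface text tells. Its arguments: {"type":"object","properties":{"jaw":{"type":"array","items":{"type":"number"}},"slide":{"type":"array","items":{"type":"array","items":{"type":"number"}}},"dr":{"type":"array","items":{"type":"array","items":{"type":"number"}}},"force":{"type":"number"}},"required":["jaw","slide","dr"]}

```bash
mkdir -p pics; ls; python3 - <<'E'
from bench import *
import cv2
s=get_state();print({k:s[k] for k in('time','position','tool_rot','grip_width','ft_force')})
for n in('scene','top','wrist'):
    im,d=get_image(n);cv2.imwrite(f'pics/{n}0.png',im[:,:,::-1]);p=camera_params(n);print(n,p)
E
```

```text
pics
{'time': 0.0, 'position': array([ 0.22009275, -0.61102246,  0.22147879]), 'tool_rot': array([-3.09293589e+00, -5.40206285e-01,  6.55767134e-04]), 'grip_width': 0.998583707658022, 'ft_force': array([ 0.22973026,  0.1144855 , -0.31900557])}
scene {'K': array([[571.47108477,   0.        , 309.73162111],
       [  0.        , 571.47108477, 237.24111062],
       [  0.        ,   0.        ,   1.        ]]), 'extrinsics': array([[ 0.15946455, -0.67163842,  0.72351426,  1.44080243],
       [ 0.98705948,  0.12100009, -0.10522624, -0.13016828],
       [-0.01687131,  0.73093146,  0.6822423 ,  0.97618053],
       [ 0.        ,  0.        ,  0.        ,  1.        ]])}
top {'K': array([[468.30966146,   0.        , 308.94656253],
       [  0.        , 468.30966146, 235.73410736],
       [  0.        ,   0.        ,   1.        ]]), 'extrinsics': array([[-0.00247602,  0.9940194 , -0.10917558,  0.42512389],
       [-0.99999536, -0.0022675 ,  0.00203405, -0.01163879],
       [ 0.00177433,  0.10918011,  0.9940204 ,  0.96493798],
       [ 0.        ,  0.        ,  0.        ,  1.        ]])}
wrist {'K': array([[413.56139505,   0.        , 316.43282127],
       [  0.        , 413.56139505, 249.03833306],
       [  0.        ,   0.        ,   1.        ]]), 'tool_from_camera': array([[-2.77136360e-04,  9.70784154e-01,  2.39954264e-01,
         6.65345952e-02],
       [ 9.99999921e-01,  2.01085847e-04,  3.41420831e-04,
         3.22109224e-04],
       [ 2.83194527e-04,  2.39954340e-01, -9.70784134e-01,
        -1.62636973e-01],
       [ 0.00000000e+00,  0.00000000e+00,  0.00000000e+00,
         1.00000000e+00]])}
```

View pics/top0.png

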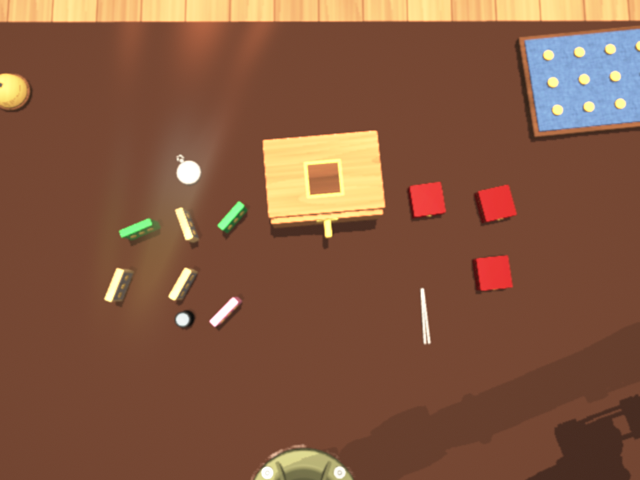

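View pics/scene0.png

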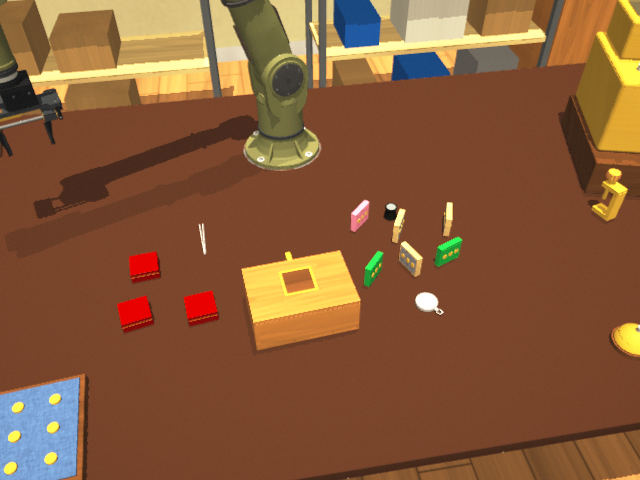

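```bash
cat > h.py <<'E'
from bench import *
import cv2, numpy as np
from scipy.spatial.transform import Rotation as R
def cloud(name, save=None):
    s=get_state(); im,d=get_image(name); p=camera_params(name); K=p['K']
    if name=='wrist':
        T=np.eye(4);T[:3,:3]=R.from_rotvec(s['tool_rot']).as_matrix();T[:3,3]=s['position'];E=T@p['tool_from_camera']
    else:E=p['extrinsics']
    v,u=np.mgrid[:480,:640]
    P=np.stack([(u-K[0,2])/K[0,0]*d,-(v-K[1,2])/K[1,1]*d,-d],-1)@E[:3,:3].T+E[:3,3]
    P[d<=0]=np.nan
    if save: cv2.imwrite('pics/'+save,im[:,:,::-1])
    return im,P,E,K
def proj(E,K,pts):
    pts=np.atleast_2d(pts);c=(pts-E[:3,3])@E[:3,:3]
    return np.stack([K[0,0]*c[:,0]/-c[:,2]+K[0,2],K[1,1]*-c[:,1]/-c[:,2]+K[1,2]],-1)
def rect(pts):
    (c,wh,a)=cv2.minAreaRect((pts[:,:2]*1000).astype(np.float32)); 
    w,h=wh
    if w<h: w,h=h,w; a+=90
    a=(a+90)%180-90
    return np.round(c,1),round(w,1),round(h,1),round(a,1)
def inimg(P,m,zlo,zhi):
    q=P[m];q=q[np.isfinite(q).all(1)];return q[(q[:,2]>zlo)&(q[:,2]<zhi)]
def st():
    s=get_state();print('t',round(s['time'],2),'pos',np.round(s['position']*1000,1),'R',np.round(R.from_rotvec(s['tool_rot']).as_matrix(),3).tolist(),'g',round(s['grip_width'],3),'f',np.round(s['ft_force'],1));return s
E
python3 - <<'E'
from h import *
im,P,E,K=cloud('top')
hsv=cv2.cvtColor(im,cv2.COLOR_RGB2HSV)
for nm in ('plaque1','box1','pull','chest','watch','loupe','tweezers'):
    for r in regions_of('top',nm):
        q=inimg(P,r['mask'],-1,1)
        if len(q)==0: print(nm,r['xy'],r['score']);continue
        z=np.percentile(q[:,2],90)
        t=q[q[:,2]>z-.008]
        print(nm,np.round(r['xy']),round(r['score'],2),'z',round(z*1000,1),len(t),rect(t), 'med',np.round(np.median(t,0)*1000,1))
# counter plane check
q=P[300:420,200:500].reshape(-1,3);print(np.nanmedian(q[:,2]))
print(P[200,427],P[180,290])
E
```

```text
plaque1 [232. 221.] 0.97 z 57.9 237 (array([566.2, 140.6]), 62.6, 15.1, -40.2) med [565.9 140.1  56.3]
plaque1 [222. 311.] 0.89 z 58.2 267 (array([379.9, 151.5]), 64.4, 14.9, -44.2) med [380.2 151.5  56.6]
plaque1 [116. 286.] 0.84 z 57.3 288 (array([431.5, 363.6]), 63.7, 16.3, -21.2) med [432.1 362.3  55.7]
plaque1 [185. 227.] 0.7 z 57.5 245 (array([550. , 231.9]), 62.2, 14.8, 20.8) med [548.5 231.   55.9]
plaque1 [139. 230.] 0.65 z 57.3 245 (array([542.3, 326.2]), 63.3, 14.8, -66.2) med [541.3 325.4  55.7]
plaque1 [184. 287.] 0.56 z 57.4 268 (array([433.2, 237.2]), 64.0, 15.2, -28.2) med [432.8 237.   55.9]
box1 [424. 198.] 0.82 z 30.8 982 (array([ 603.2, -252.5]), 64.3, 64.1, 7.7) med [ 602.3 -251.9   28.7]
box1 [493. 203.] 0.76 z 30.7 1006 (array([ 595.1, -394.1]), 65.1, 63.7, -77.4) med [ 594.4 -392.8   28.7]
box1 [328. 216.] 0.67 z 81.7 708 (array([545.6, -47.3]), 211.4, 42.6, -85.1) med [560.1 -48.   80.2]
box1 [491. 270.] 0.66 z 30.6 1052 (array([ 453.9, -381.4]), 66.3, 63.9, -84.3) med [ 454.3 -380.6   28.7]
chest [322. 176.] 0.96 z 94.5 8915 (array([641.1, -39.8]), 220.2, 150.9, -85.1) med [639.3 -38.9  92.6]
chest [117. 284.] 0.71 z 57.3 291 (array([431.5, 363.6]), 63.7, 16.3, -21.2) med [432.1 362.4  55.7]
watch [186. 170.] 0.58 z 13.5 460 (array([671.9, 238.1]), 63.2, 47.4, 5.9) med [665.  238.5  11.2]
loupe [183. 318.] 0.59 z 34.3 203 (array([364.3, 236.4]), 30.8, 29.5, -42.2) med [363.8 236.5  32.8]
loupe [184. 283.] 0.44 z 57.6 257 (array([433.6, 237. ]), 63.0, 15.2, -28.2) med [433.7 236.3  55.9]
0.0005929387678623721
[ 0.60001683 -0.25281911  0.03048917] [0.62708525 0.02222026 0.09426328]
```

```bash
python3 - <<'E'
import cv2
im=cv2.imread('pics/top0.png')[120:340,90:530]
cv2.imwrite('pics/top0z.png',cv2.resize(im,(800,400),interpolation=cv2.INTER_CUBIC))
E
```

```text
(no output)
```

View pics/top0z.png

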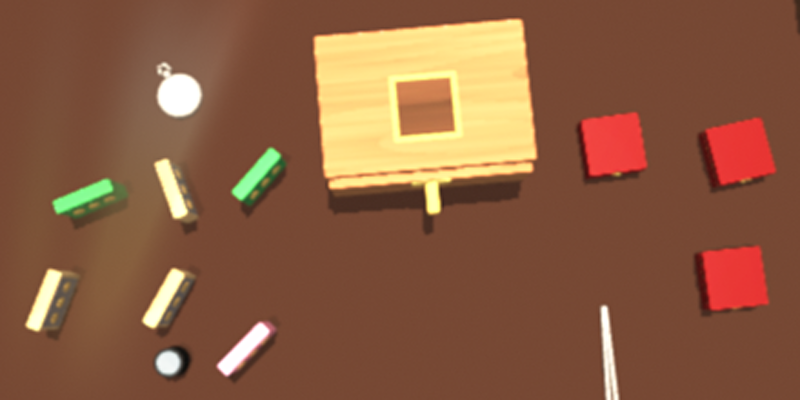

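```bash
cat >> h.py <<'E'
def Rt(psi):
    return (R.from_euler('z',psi,degrees=True)*R.from_euler('x',180,degrees=True)).as_matrix()
def plan(wps, maxmm=45, maxdeg=8, cur=None, rd=2):
    """wps: list of (x,y,z mm, psi deg)."""
    s=get_state(); p=s['position']*1000; M=R.from_rotvec(s['tool_rot']).as_matrix()
    rows=[]
    for w in wps:
        t=np.array(w[:3],float); G=Rt(w[3])
        rv=R.from_matrix(M.T@G).as_rotvec(degrees=True)
        n=max(1,int(np.ceil(np.linalg.norm(t-p)/maxmm)),int(np.ceil(np.linalg.norm(rv)/maxdeg)))
        for i in range(n):
            rv=R.from_matrix(M.T@G).as_rotvec(degrees=True)/(n-i)
            dl=M.T@((t-p)/(n-i))/10
            dl=np.round(dl,rd); rv=np.round(rv,1)
            rows.append((dl.tolist(),rv.tolist()))
            p=p+M@dl*10; M=M@R.from_rotvec(rv,degrees=True).as_matrix()
    for k in range(0,len(rows),5):
        c=rows[k:k+5]
        print(k,'slide',[r[0] for r in c],'dr',[r[1] for r in c])
C=np.array([641.1,-39.8]); CY=4.9
def ch(x,y,z=0):
    a=np.radians(CY);return np.array([C[0]+x*np.cos(a)-y*np.sin(a),C[1]+x*np.sin(a)+y*np.cos(a),z])
E
python3 - <<'E'
from h import *
im,P,E,K=cloud('top')
# chest yaw & square
hsv=cv2.cvtColor(im,cv2.COLOR_RGB2HSV)
# tab
m=np.zeros((480,640),bool);m[217:245,315:340]=True
q=inimg(P,m,.06,.078);q=q[q[:,0]<.548];print('tab',len(q),rect(q))
# brass square: dark interior on chest top
m=np.zeros((480,640),bool);m[158:200,300:347]=True
dark=m&(hsv[...,2]<150)&(P[...,2]>.085)
q=P[dark];print('inlay dark',len(q),rect(q))
print('pull',ch(-106,0))
p=ch(-106,0)
plan([(p[0],p[1],170,CY),(p[0],p[1],43,CY)])
E
```

```text
tab 90 (array([534.7, -48.3]), 25.9, 11.6, 0.9)
inlay dark 0 (array([0., 0.]), 0.0, 0.0, 0.0)
pull [535.4873986  -48.85419385   0.        ]
0 slide [[3.25, -2.82, 0.35], [3.2, -2.87, 0.35], [3.15, -2.93, 0.35], [3.1, -2.98, 0.35], [3.04, -3.04, 0.35]] dr [[0.0, 0.0, 1.0], [0.0, 0.0, 1.0], [0.0, 0.0, 1.0], [0.0, 0.0, 1.0], [0.0, 0.0, 1.0]]
5 slide [[2.99, -3.09, 0.35], [2.94, -3.14, 0.35], [2.88, -3.19, 0.35], [2.82, -3.24, 0.35], [2.77, -3.29, 0.35]] dr [[0.0, 0.0, 1.0], [0.0, 0.0, 1.0], [0.0, 0.0, 1.0], [0.0, 0.0, 1.0], [0.0, 0.0, 1.0]]
10 slide [[2.71, -3.34, 0.35], [2.65, -3.39, 0.35], [2.59, -3.43, 0.35], [2.53, -3.48, 0.35], [2.47, -3.51, 0.35]] dr [[0.0, 0.0, 1.0], [0.0, 0.0, 1.0], [0.0, 0.0, 1.0], [0.0, 0.0, 1.0], [0.0, 0.0, 0.9]]
15 slide [[0.0, -0.0, 4.23], [0.0, -0.0, 4.24], [0.0, -0.01, 4.23]] dr [[0.0, 0.0, 0.0], [0.0, 0.0, 0.0], [0.0, 0.0, 0.0]]
```

{"fn": "move_arm", "kwargs": {"jaw": [0,0,0,0,0], "slide": [[3.2,-2.8,0.3],[3.2,-2.9,0.3],[3.2,-2.9,0.3],[3.1,-3.0,0.3],[3.0,-3.0,0.3]], "dr": [[0,0,1],[0,0,1],[0,0,1],[0,0,1],[0,0,1]], "force": 20}}

```text
time: 1.1
position: [0.3259, -0.4228, 0.2077]
tool_rot: [3.115, 0.404, 0.0]
ft_force: [0.1, 0.5, 0.3]
grip_width: 0.998
```

{"fn": "move_arm", "kwargs": {"jaw": [0,0,0,0,0], "slide": [[3.0,-3.1,0.3],[2.9,-3.1,0.3],[2.9,-3.2,0.3],[2.8,-3.2,0.3],[2.8,-3.3,0.3]], "dr": [[0,0,1],[0,0,1],[0,0,1],[0,0,1],[0,0,1]]}}

```text
time: 1.6
position: [0.4309, -0.236, 0.1928]
tool_rot: [3.129, 0.267, 0.001]
ft_force: [1.0, -0.5, 0.9]
grip_width: 0.998
```

{"fn": "move_arm", "kwargs": {"jaw": [0,0,0,0,0], "slide": [[2.7,-3.3,0.3],[2.6,-3.4,0.3],[2.6,-3.4,0.3],[2.5,-3.5,0.3],[2.5,-3.5,0.3]], "dr": [[0,0,1],[0,0,1],[0,0,1],[0,0,1],[0,0,1]]}}

```text
time: 2.1
position: [0.5356, -0.049, 0.1778]
tool_rot: [3.138, 0.13, 0.001]
ft_force: [0.1, -0.7, -0.1]
grip_width: 0.999
```

```bash
python3 - <<'E'
from h import *
st();im,P,E,K=cloud('wrist','w1.png')
p=ch(-106,0);plan([(p[0],p[1],170,CY),(p[0],p[1],43,CY)])
st()
E
```

```text
t 2.1 pos [535.6 -49.  177.8] R [[0.997, 0.083, 0.001], [0.083, -0.997, -0.001], [0.001, 0.001, -1.0]] g 0.999 f [ 0.1 -0.7 -0.1]
0 slide [[-0.37, 0.86, 0.77], [-0.0, 0.0, 4.23], [-0.01, 0.0, 4.23], [-0.0, 0.0, 4.24]] dr [[-0.3, -0.2, 0.3], [-0.0, -0.0, 0.0], [-0.0, -0.0, 0.0], [-0.0, -0.0, 0.0]]
t 2.15 pos [538.4 -40.  177.7] R [[0.996, 0.091, 0.004], [0.091, -0.996, 0.006], [0.004, -0.005, -1.0]] g 1.0 f [ 2.6  5.3 -0. ]
```

View pics/w1.png

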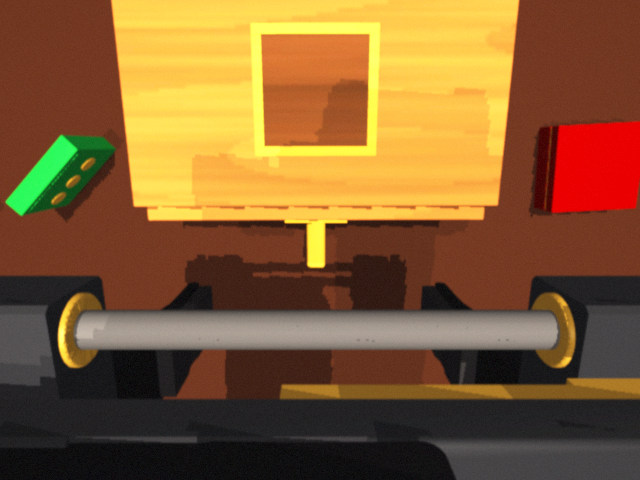

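{"fn": "move_arm", "kwargs": {"jaw": [0,0], "slide": [[0,0,0],[0,0,0]], "dr": [[0,0,0],[0,0,0]]}}

```text
time: 2.35
position: [0.5347, -0.0511, 0.1774]
tool_rot: [3.138, 0.132, -0.001]
ft_force: [-0.4, -0.3, 0.0]
grip_width: 0.999
```

```bash
cat >> h.py <<'E'
def chest_fit(P,im,E,K):
    # chest top plane pts & inlay from wrist/top image
    q=P.reshape(-1,3);q=q[np.isfinite(q).all(1)];t=q[(q[:,2]>.087)&(q[:,2]<.098)&(q[:,0]>.54)&(abs(q[:,1]+.04)<.16)]
    print('chest vis rect',len(t),rect(t))
E
python3 - <<'E'
from h import *
st();im,P,E,K=cloud('wrist')
chest_fit(P,im,E,K)
q=P.reshape(-1,3);q=q[np.isfinite(q).all(1)]
t=q[(q[:,2]>.066)&(q[:,2]<.078)&(q[:,0]<.552)&(q[:,0]>.5)&(abs(q[:,1]+.05)<.03)]
print('tab',len(t),rect(t),np.median(t,0))
# inlay: brass edge - yellow brighter, look at hsv
hsv=cv2.cvtColor(im,cv2.COLOR_RGB2HSV);print(hsv[85,257],hsv[85,200],hsv[60,300],hsv[120,330])
m=np.zeros((480,640),bool);m[15:165,240:390]=True
b=m&(hsv[...,0]>=24)&(hsv[...,2]>150)&(abs(P[...,2]-.093)<.008)
print('brass',b.sum(),rect(P[b]))
E
```

```text
t 2.35 pos [534.7 -51.1 177.4] R [[0.996, 0.084, -0.001], [0.084, -0.996, -0.001], [-0.001, 0.001, -1.0]] g 0.999 f [-0.4 -0.3  0. ]
chest vis rect 78973 (array([622.3, -41. ]), 221.0, 110.7, -85.2)
tab 748 (array([538. , -48.1]), 28.7, 11.5, 4.9) [ 0.53816692 -0.04813031  0.07336045]
[ 30 159 255] [ 25 171 255] [ 12 197 217] [ 10 196 160]
brass 5908 (array([629.5, -40.9]), 84.6, 77.7, -85.6)
```

{"fn": "move_arm", "kwargs": {"jaw": [0,0,0,0,0], "slide": [[0.1,-0.2,3.0],[0,0,4.5],[0,0,4.4],[0,0,1.5],[0,0,0]], "dr": [[0,0,0],[0,0,0],[0,0,0],[0,0,0],[0,0,0]]}}

```text
time: 2.9
position: [0.5336, -0.0497, 0.0417]
tool_rot: [-3.138, -0.129, 0.007]
ft_force: [0.3, -0.3, -0.1]
grip_width: 1.0
```

{"fn": "move_arm", "kwargs": {"jaw": [255,255,255,255,255], "slide": [[0,0,0],[0,0,0],[0,0,0],[0,0,0],[0,0,0]], "dr": [[0,0,0],[0,0,0],[0,0,0],[0,0,0],[0,0,0]], "force": 20}}

```text
time: 3.4
position: [0.5362, -0.0485, 0.0443]
tool_rot: [3.138, 0.132, 0.002]
ft_force: [-0.2, 0.3, -0.7]
grip_width: 0.633
```

{"fn": "move_arm", "kwargs": {"jaw": [255,255,255,255,255], "slide": [[0,0,0],[0,0,0],[0,0,0],[0,0,0],[0,0,0]], "dr": [[0,0,0],[0,0,0],[0,0,0],[0,0,0],[0,0,0]]}}

```text
time: 3.9
position: [0.5357, -0.0484, 0.0435]
tool_rot: [3.139, 0.132, -0.0]
ft_force: [-0.4, 0.6, 0.0]
grip_width: 0.175
```

{"fn": "move_arm", "kwargs": {"jaw": [255,255,255,255], "slide": [[0,0,0],[0,0,0],[0,0,0],[0,0,0]], "dr": [[0,0,0],[0,0,0],[0,0,0],[0,0,0]]}}

```text
time: 4.3
position: [0.5357, -0.0485, 0.0435]
tool_rot: [3.139, 0.132, -0.0]
ft_force: [-0.1, -0.1, -0.1]
grip_width: 0.134
```

{"fn": "move_arm", "kwargs": {"jaw": [255,255,255,255,255], "slide": [[-1.5,0,0],[-2.5,0,0],[-2.5,0,0],[-2.0,0,0],[-1.2,0,0]], "dr": [[0,0,0],[0,0,0],[0,0,0],[0,0,0],[0,0,0]]}}

```text
time: 4.8
position: [0.4382, -0.0568, 0.0435]
tool_rot: [3.138, 0.131, 0.001]
ft_force: [2.2, -0.6, -3.9]
grip_width: 0.134
```

{"fn": "move_arm", "kwargs": {"jaw": [255,255], "slide": [[-0.3,0,0],[-0.2,0,0]], "dr": [[0,0,0],[0,0,0]]}}

```text
time: 5.0
position: [0.4366, -0.0569, 0.0435]
tool_rot: [3.138, 0.132, 0.009]
ft_force: [11.3, -0.6, -15.8]
grip_width: 0.141
```

{"fn": "move_arm", "kwargs": {"jaw": [255,100,0,0,0], "slide": [[0.3,0,0],[0,0,0],[0,0,0],[0,0,0],[0,0,-2]], "dr": [[0,0,0],[0,0,0],[0,0,0],[0,0,0],[0,0,0]]}}

```text
time: 5.5
position: [0.4349, -0.0561, 0.0618]
tool_rot: [-3.137, -0.132, 0.008]
ft_force: [-0.1, -0.3, 0.6]
grip_width: 0.415
```

{"fn": "move_arm", "kwargs": {"jaw": [0,0,0,0,0], "slide": [[0,0,-4.5],[0,0,-4.5],[0,0,-4],[0,0,0],[0,0,0]], "dr": [[0,0,0],[0,0,0],[0,0,0],[0,0,0],[0,0,0]]}}

```text
time: 6.0
position: [0.4377, -0.0568, 0.1944]
tool_rot: [3.138, 0.132, 0.003]
ft_force: [-0.9, 0.9, -0.3]
grip_width: 0.873
```

```bash
python3 - <<'E'
from h import *
st();im,P,E,K=cloud('wrist','w2.png');im,P,E,K=cloud('top','t2.png')
for n in(1,2,3,4): print(n,ch(-130,[69,23,-23,-69][n-1]),proj(E,K,ch(-130,[69,23,-23,-69][n-1],16)/1000))
def pl(name,u,v,h,z,d=25):
    m=np.zeros((480,640),bool);m[v-d:v+d,u-d:u+d]=True
    q=inimg(P,m,z-.008,z+.008);print(name,len(q),rect(q),np.median(q,0))
pl('A',187,224,0,.056);pl('B',118,285,0,.056);pl('Cq',182,284,0,.056)
q=P.reshape(-1,3);t=q[(abs(q[:,2]-.08)<.006)&(q[:,0]>.4)&(q[:,0]<.49)&(abs(q[:,1]+.05)<.15)];print('panel',rect(t))
pp=[550,232,120,0]
plan([(500,60,180,0),(550,232,170,20.8)])
E
```

```text
t 6.0 pos [437.7 -56.8 194.4] R [[0.996, 0.084, 0.002], [0.084, -0.996, -0.001], [0.002, 0.001, -1.0]] g 0.873 f [-0.9  0.9 -0.3]
1 [505.6813438   17.84362543   0.        ] [[293.51717969 247.34167795]]
2 [509.61052226 -27.9882582    0.        ] [[316.05413047 245.36398104]]
3 [513.53970073 -73.82014182   0.        ] [[338.56638421 243.38845139]]
4 [ 517.46887919 -119.65202545    0.        ] [[361.05398147 241.41508543]]
A 266 (array([550.6, 232.5]), 64.7, 15.1, 21.2) [0.55037181 0.23163214 0.05609468]
B 292 (array([431.4, 364.1]), 64.6, 15.9, -20.5) [0.43212121 0.36305098 0.05566937]
Cq 271 (array([433.2, 237.1]), 63.8, 14.9, -28.8) [0.43185368 0.23672456 0.05603384]
panel (array([0., 0.]), 0.0, 0.0, 0.0)
0 slide [[2.45, -3.69, 0.41], [2.34, -3.76, 0.41], [2.23, -3.82, 0.41], [1.25, -4.3, 0.25], [1.64, -4.17, 0.25]] dr [[-0.0, 0.0, 1.6], [-0.0, 0.1, 1.6], [-0.0, 0.0, 1.6], [-0.0, 0.0, -5.2], [-0.0, 0.0, -5.2]]
5 slide [[2.01, -4.0, 0.25], [2.36, -3.81, 0.26]] dr [[-0.0, 0.0, -5.2], [-0.0, 0.0, -5.2]]
```

View pics/w2.png

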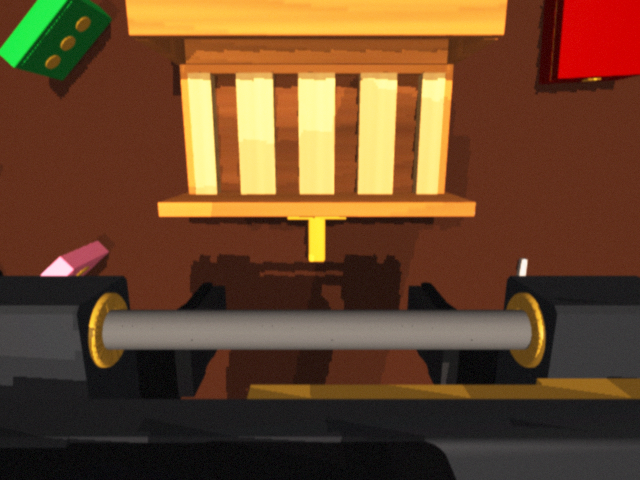

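View pics/t2.png

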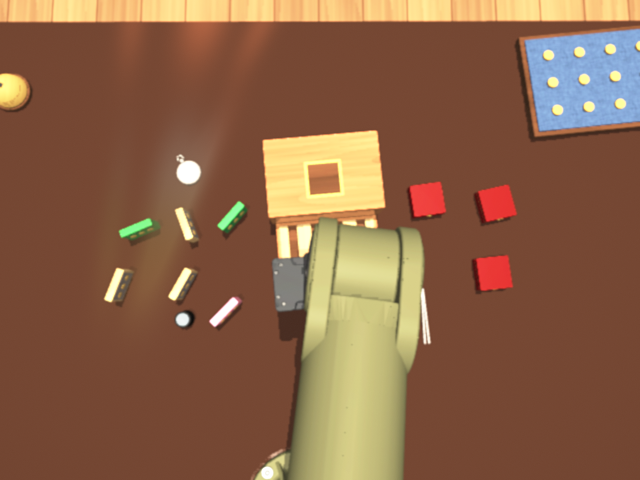

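```bash
python3 - <<'E'
from h import *
st();im,P,E,K=cloud('wrist')
q=P.reshape(-1,3)
a=np.radians(4.85);ax=np.array([np.cos(a),np.sin(a)]);ay=np.array([-np.sin(a),np.cos(a)])
L=(q[:,:2]*1000-C);cx=L@ax;cy=L@ay;z=q[:,2]*1000
rk=(cx>-165)&(cx<-100)&(abs(cy)<100)
print('z hist',np.histogram(z[rk],bins=np.arange(0,50,4)))
fl=rk&(z>11)&(z<22)
import itertools
h,e=np.histogram(cy[fl],bins=np.arange(-100,101,2));print([(int(e[i]),int(h[i])) for i in range(len(h)) if h[i]>30])
tp=rk&(z>26)&(z<36);h,e=np.histogram(cy[tp],bins=np.arange(-100,101,2));print([(int(e[i]),int(h[i])) for i in range(len(h)) if h[i]>30])
rk2=(abs(cy)<100)&(cx<-60)&(z>11)&(z<22)&(cx>-200);print('x range floor',np.percentile(cx[rk2],[1,99]))
pn=(abs(cy)<100)&(z>74)&(z<86)&(cx<-150);print('panel x',np.percentile(cx[pn],[2,50,98]),'y',np.percentile(cy[pn],[.5,99.5]))
E
```

```text
t 6.1 pos [436.2 -56.5 192.4] R [[0.996, 0.084, -0.002], [0.084, -0.996, 0.0], [-0.002, -0.001, -1.0]] g 0.946 f [ 0.1  0.2 -0.4]
z hist (array([    0,     0,     0,  1710,  6015,   302,   519, 13980,   354,
           0,     0,     0]), array([ 0,  4,  8, 12, 16, 20, 24, 28, 32, 36, 40, 44, 48]))
[(-80, 113), (-78, 247), (-76, 214), (-74, 220), (-72, 215), (-70, 214), (-68, 215), (-66, 217), (-64, 213), (-62, 34), (-34, 71), (-32, 222), (-30, 208), (-28, 218), (-26, 211), (-24, 222), (-22, 210), (-20, 219), (-18, 211), (-16, 207), (-14, 41), (14, 169), (16, 209), (18, 222), (20, 208), (22, 220), (24, 211), (26, 216), (28, 213), (30, 218), (32, 149), (62, 166), (64, 216), (66, 218), (68, 213), (70, 210), (72, 217), (74, 216), (76, 215), (78, 228)]
[(-100, 224), (-98, 232), (-96, 172), (-94, 223), (-92, 248), (-90, 226), (-88, 232), (-86, 234), (-84, 231), (-82, 242), (-80, 297), (-78, 44), (-60, 132), (-58, 231), (-56, 238), (-54, 233), (-52, 234), (-50, 229), (-48, 235), (-46, 233), (-44, 242), (-42, 229), (-40, 237), (-38, 229), (-36, 238), (-34, 262), (-14, 122), (-12, 252), (-10, 214), (-8, 242), (-6, 264), (-4, 176), (-2, 264), (0, 266), (2, 178), (4, 266), (6, 224), (8, 216), (10, 255), (12, 209), (32, 182), (34, 228), (36, 234), (38, 235), (40, 235), (42, 232), (44, 233), (46, 238), (48, 233), (50, 232), (52, 236), (54, 238), (56, 228), (58, 216), (78, 254), (80, 243), (82, 226), (84, 235), (86, 228), (88, 241), (90, 227), (92, 234), (94, 180), (96, 214), (98, 236)]
x range floor [-172.77606168  -84.5462663 ]
panel x [-190.83952461 -178.19020435 -173.36998373] y [-98.88857548  99.01383166]
```

{"fn": "move_arm", "kwargs": {"jaw": [0,0,0,0,0], "slide": [[2.5,-3.7,0.4],[2.3,-3.8,0.4],[2.2,-3.8,0.4],[1.2,-4.3,0.2],[1.6,-4.2,0.2]], "dr": [[0,0,1.6],[0,0,1.6],[0,0,1.6],[0,0,-5.2],[0,0,-5.2]]}}

```text
time: 6.65
position: [0.5244, 0.1476, 0.1758]
tool_rot: [-3.128, -0.29, 0.004]
ft_force: [0.9, -0.1, -0.5]
grip_width: 0.998
```

{"fn": "move_arm", "kwargs": {"jaw": [0,0,0,0], "slide": [[2.0,-4.0,0.2],[2.4,-3.8,0.3],[0,0,0],[0,0,0]], "dr": [[0,0,-5.2],[0,0,-5.2],[0,0,0],[0,0,0]]}}

```text
time: 7.05
position: [0.5487, 0.2335, 0.1704]
tool_rot: [-3.088, -0.571, 0.006]
ft_force: [-0.6, -1.2, -0.2]
grip_width: 1.0
```

```bash
python3 - <<'E'
from h import *
st();im,P,E,K=cloud('wrist','w3.png')
q=P.reshape(-1,3);hsv=cv2.cvtColor(im,cv2.COLOR_RGB2HSV).reshape(-1,3)
c=np.array([.550,.232])
t=q[(abs(q[:,2]-.056)<.005)&(np.hypot(*(q[:,:2]-c).T)<.05)];print(len(t),rect(t),np.median(t[:,2]))
E
```

```text
t 7.05 pos [548.7 233.5 170.4] R [[0.934, 0.358, -0.004], [0.358, -0.934, 0.0], [-0.004, -0.002, -1.0]] g 1.0 f [-0.6 -1.2 -0.2]
1941 (array([551.4, 233. ]), 64.3, 14.6, 20.7) 0.05639332231903077
```

View pics/w3.png

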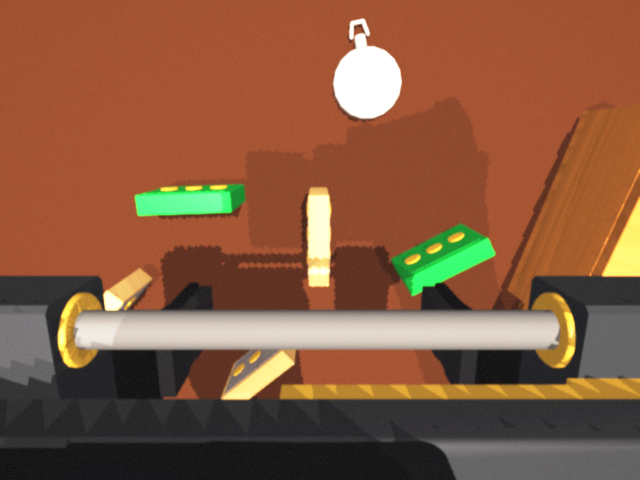

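```bash
sed -i 's/CY=4.9/CY=4.85/' h.py; python3 - <<'E'
from h import *
plan([(551,233,20,20.8)])
E
```

```text
0 slide [[0.06, -0.01, 3.77], [0.07, -0.01, 3.77], [0.06, -0.02, 3.77], [0.05, -0.01, 3.77]] dr [[-0.0, 0.0, 0.0], [-0.0, 0.1, 0.0], [-0.0, 0.0, 0.0], [-0.0, 0.1, 0.0]]
```

Pale-wood plaque at wrist (318,237) with grey panel, not the green ones at (190,198)/(443,257): it is a true plaque.

{"fn": "move_arm", "kwargs": {"jaw": [60,80,100,110,120], "slide": [[0.2,0,4.0],[0,0,4.5],[0,0,4.0],[0,0,2.5],[0,0,0]], "dr": [[0,0,0],[0,0.2,0],[0,0,0],[0,0,0],[0,0,0]]}}

```text
time: 7.6
position: [0.5494, 0.2289, 0.0184]
tool_rot: [3.089, 0.562, -0.007]
ft_force: [-0.0, -0.5, 0.7]
grip_width: 0.633
```

{"fn": "move_arm", "kwargs": {"jaw": [255,255,255,255,255], "slide": [[0,0,0],[0,0,0],[0,0,0],[0,0,0],[0,0,0]], "dr": [[0,0,0],[0,0,0],[0,0,0],[0,0,0],[0,0,0]]}}

```text
time: 8.1
position: [0.5527, 0.2333, 0.0233]
tool_rot: [-3.089, -0.567, -0.008]
ft_force: [-0.9, 0.6, 0.5]
grip_width: 0.169
```

{"fn": "move_arm", "kwargs": {"jaw": [255,255], "slide": [[0,0,0],[0,0,0]], "dr": [[0,0,0],[0,0,0]]}}

```text
time: 8.3
position: [0.5526, 0.2334, 0.0232]
tool_rot: [-3.089, -0.568, -0.007]
ft_force: [-0.4, -0.5, 5.5]
grip_width: 0.167
```

```bash
python3 - <<'E'
from h import *
s=st()
p=s['position']*1000
t=ch(-129,-23)
print(t)
plan([(p[0],p[1],145,20.8),(t[0],t[1],135,CY)])
E
```

```text
t 8.3 pos [552.6 233.4  23.2] R [[0.935, 0.355, 0.004], [0.355, -0.935, 0.001], [0.004, 0.0, -1.0]] g 0.167 f [-0.4 -0.5  5.5]
[514.50648059 -73.6242641    0.        ]
0 slide [[0.02, 0.0, -4.06], [0.01, 0.0, -4.06], [0.0, 0.0, -4.06], [-2.07, 3.91, 0.14], [-1.91, 3.99, 0.14]] dr [[0.0, -0.1, 0.0], [0.0, -0.1, 0.0], [0.0, -0.0, 0.0], [0.0, -0.0, 2.3], [0.0, -0.0, 2.3]]
5 slide [[-1.75, 4.06, 0.14], [-1.58, 4.12, 0.15], [-1.41, 4.19, 0.14], [-1.25, 4.24, 0.15], [-1.08, 4.28, 0.14]] dr [[0.0, -0.0, 2.3], [0.0, -0.0, 2.3], [0.0, -0.0, 2.3], [0.0, -0.0, 2.2], [0.0, -0.1, 2.3]]
```

{"fn": "move_arm", "kwargs": {"jaw": [255,255,255,255,255], "slide": [[0,0,-4],[0,0,-4],[0,0,-4],[-2.1,3.9,0.1],[-1.9,4.0,0.1]], "dr": [[0,-0.2,0],[0,0,0],[0,0,0],[0,0,2.3],[0,0,2.3]]}}

```text
time: 8.8
position: [0.5411, 0.1464, 0.1418]
tool_rot: [-3.109, -0.447, -0.004]
ft_force: [0.8, -1.5, -1.7]
grip_width: 0.163
```

{"fn": "move_arm", "kwargs": {"jaw": [255,255,255,255,255], "slide": [[-1.7,4.1,0.2],[-1.6,4.1,0.2],[-1.4,4.2,0.1],[-1.2,4.2,0.1],[-1.1,4.3,0.1]], "dr": [[0,0,2.3],[0,0,2.3],[0,0,2.3],[0,0,2.2],[0,0,2.3]]}}

```text
time: 9.3
position: [0.5137, -0.0754, 0.1333]
tool_rot: [3.139, 0.13, -0.0]
ft_force: [0.7, 0.5, -0.4]
grip_width: 0.158
```

{"fn": "move_arm", "kwargs": {"jaw": [255,255,255], "slide": [[0,0,0],[0,0,0],[0,0,0]], "dr": [[0,0,0],[0,0,0],[0,0,0]]}}

```text
time: 9.6
position: [0.5145, -0.0723, 0.1334]
tool_rot: [-3.138, -0.135, 0.0]
ft_force: [0.1, 0.2, -0.8]
grip_width: 0.159
```

```bash
python3 - <<'E'
from h import *
s=st()
t=ch(-129,-23)
plan([(t[0],t[1],70,CY),(t[0],t[1],40,CY)])
cloud('wrist','w4.png')
E
```

```text
t 9.6 pos [514.5 -72.3 133.4] R [[0.996, 0.086, -0.0], [0.086, -0.996, 0.001], [-0.0, -0.001, -1.0]] g 0.159 f [ 0.1  0.2 -0.8]
0 slide [[-0.01, 0.07, 3.17], [-0.0, 0.07, 3.17], [-0.0, -0.0, 3.0]] dr [[-0.0, 0.0, 0.0], [-0.1, 0.0, 0.1], [0.0, 0.0, -0.0]]
```

View pics/w4.png

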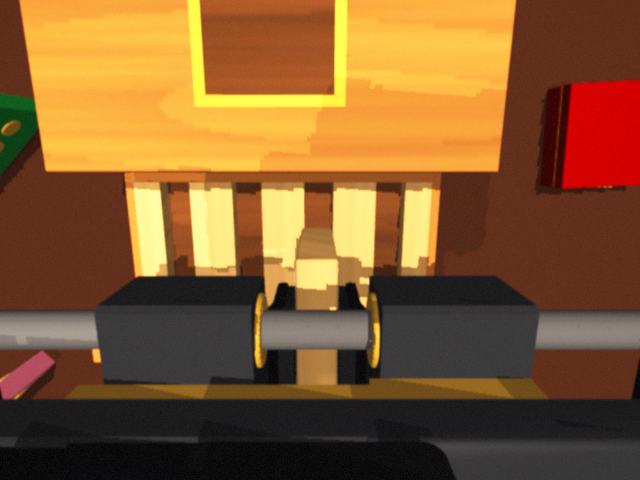

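{"fn": "move_arm", "kwargs": {"jaw": [255,255,255,255,255], "slide": [[0,0.1,3.0],[0,0,3.0],[0,0,1.8],[0,0,0],[0,0,0]], "dr": [[0,0,0],[0,0,0],[0,0,0],[0,0,0],[0,0,0]]}}

```text
time: 10.15
position: [0.515, -0.0735, 0.0559]
tool_rot: [-3.138, -0.136, -0.0]
ft_force: [0.7, -0.8, -0.3]
grip_width: 0.16
```

{"fn": "move_arm", "kwargs": {"jaw": [255,255,255,255], "slide": [[0,0,0.6],[0,0,0.5],[0,0,0.4],[0,0,0]], "dr": [[0,0,0],[0,0,0],[0,0,0],[0,0,0]]}}

```text
time: 10.55
position: [0.5142, -0.0749, 0.0401]
tool_rot: [-3.139, -0.132, 0.001]
ft_force: [-0.1, -0.5, -1.0]
grip_width: 0.156
```

{"fn": "move_arm", "kwargs": {"jaw": [255,255,170,170,170], "slide": [[0,0,0.1],[0,0,0],[0,0,0],[0,0,0],[0,0,0]], "dr": [[0,0,0],[0,0,0],[0,0,0],[0,0,0],[0,0,0]]}}

```text
time: 11.05
position: [0.5148, -0.0749, 0.0398]
tool_rot: [3.139, 0.132, 0.001]
ft_force: [1.0, -0.4, 0.5]
grip_width: 0.306
```

{"fn": "move_arm", "kwargs": {"jaw": [170,170,170,170,170], "slide": [[0,0,-2],[0,0,-4],[0,0,-4.5],[0,0,-1],[0,0,0]], "dr": [[0,0,0],[0,0,0],[0,0,0],[0,0,0],[0,0,0]]}}

```text
time: 11.55
position: [0.5162, -0.0751, 0.1567]
tool_rot: [3.137, 0.131, 0.007]
ft_force: [-0.6, -0.3, -0.8]
grip_width: 0.336
```

```bash
python3 - <<'E'
from h import *
s=st();p=s['position']*1000
im,P,E,K=cloud('wrist','w5.png')
q=P.reshape(-1,3);t0=ch(-129,-23)/1000
t=q[(abs(q[:,2]-.072)<.012)&(np.hypot(*(q[:,:2]-t0[:2]).T)<.045)];print(len(t),np.percentile(t[:,2],[10,50,90]),rect(t))
plan([(500,70,150,-10),(433.2,237.1,160,-28.5)])
E
```

```text
t 11.55 pos [516.2 -75.1 156.7] R [[0.996, 0.084, 0.004], [0.084, -0.996, -0.002], [0.004, 0.002, -1.0]] g 0.336 f [-0.6 -0.3 -0.8]
2342 [0.0713909  0.07236384 0.07326082] (array([514. , -74.9]), 63.4, 14.4, 5.2)
0 slide [[-0.06, -3.65, 0.11], [-0.3, -3.63, 0.12], [-0.54, -3.61, 0.11], [-0.76, -3.56, 0.12], [-1.9, -3.06, -0.2]] dr [[0.0, -0.0, 3.7], [0.0, -0.0, 3.7], [0.0, -0.0, 3.7], [0.0, -0.1, 3.7], [0.0, 0.0, 3.7]]
5 slide [[-2.09, -2.93, -0.2], [-2.27, -2.79, -0.2], [-2.45, -2.64, -0.2], [-2.62, -2.47, -0.21]] dr [[0.0, 0.0, 3.7], [0.0, 0.0, 3.7], [0.0, 0.0, 3.7], [0.1, 0.0, 3.7]]
```

View pics/w5.png

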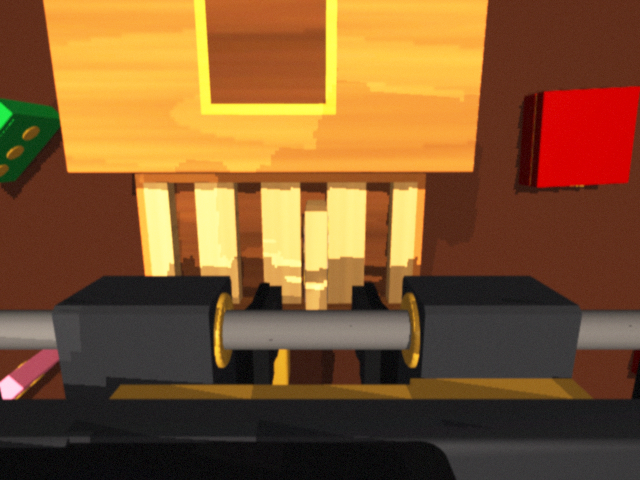

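{"fn": "move_arm", "kwargs": {"jaw": [100,100,100,100,100], "slide": [[-0.1,-3.6,0.1],[-0.3,-3.6,0.1],[-0.5,-3.6,0.1],[-0.8,-3.6,0.1],[-1.9,-3.1,-0.2]], "dr": [[0,0,3.7],[0,0,3.7],[0,0,3.7],[0,0,3.7],[0,0,3.7]]}}

```text
time: 12.1
position: [0.4847, 0.1049, 0.1501]
tool_rot: [-3.118, 0.378, 0.006]
ft_force: [-0.6, -0.6, 0.2]
grip_width: 0.597
```

{"fn": "move_arm", "kwargs": {"jaw": [100,100,100,100,100], "slide": [[-2.1,-2.9,-0.2],[-2.3,-2.8,-0.2],[-2.4,-2.6,-0.2],[-2.6,-2.5,-0.2],[0,0,0]], "dr": [[0,0,3.7],[0,0,3.7],[0,0,3.7],[0,0,3.7],[0,0,0]]}}

```text
time: 12.6
position: [0.4291, 0.2417, 0.1591]
tool_rot: [-3.048, 0.759, 0.006]
ft_force: [0.3, 0.5, 0.1]
grip_width: 0.604
```

{"fn": "move_arm", "kwargs": {"jaw": [100,100], "slide": [[0,0,0],[0,0,0]], "dr": [[0,0,0],[0,0,0]]}}

```text
time: 12.8
position: [0.4326, 0.2353, 0.1591]
tool_rot: [3.043, -0.774, -0.003]
ft_force: [0.4, -0.2, -0.1]
grip_width: 0.607
```

```bash
cat >> h.py <<'E'
def near(P,c,z,r,dz=.005):
    q=P.reshape(-1,3);q=q[np.isfinite(q).all(1)];t=q[(abs(q[:,2]-z)<dz)&(np.hypot(*(q[:,:2]-np.array(c)/1000).T)<r/1000)]
    print('near',len(t),rect(t) if len(t)>5 else None,np.round(np.percentile(t[:,2],[10,50,90])*1000,1) if len(t) else '')
E
python3 - <<'E'
from h import *
s=st();im,P,E,K=cloud('wrist','w6.png')
near(P,(433.2,237.1),.056,50)
plan([(433.2,237.1,21,-28.5)])
E
```

```text
t 12.8 pos [432.6 235.3 159.1] R [[0.878, -0.478, -0.002], [-0.478, -0.878, -0.001], [-0.001, 0.002, -1.0]] g 0.607 f [ 0.4 -0.2 -0.1]
near 2067 (array([434.1, 238.2]), 64.4, 14.4, -28.8) [55.4 56.4 57.3]
0 slide [[-0.01, -0.05, 3.46], [-0.02, -0.05, 3.46], [-0.01, -0.05, 3.46], [-0.02, -0.06, 3.46]] dr [[0.0, 0.0, -0.0], [0.0, 0.0, -0.0], [0.0, 0.0, -0.1], [0.1, 0.1, -0.0]]
```

View pics/w6.png

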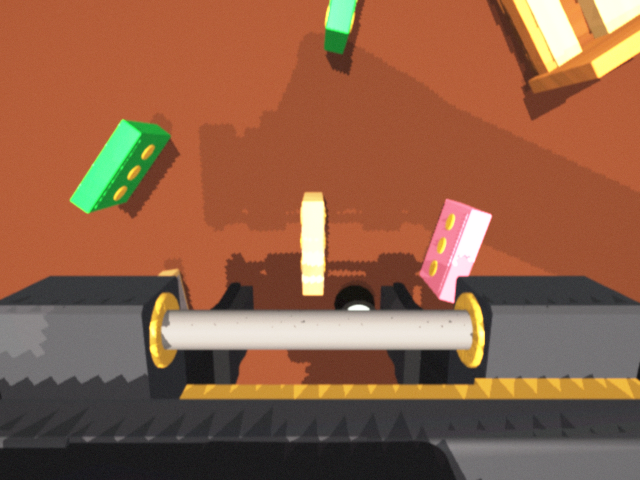

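{"fn": "move_arm", "kwargs": {"jaw": [110,120,120,120,120], "slide": [[0,-0.3,3.8],[0,0,4.2],[0,0,3.8],[0,0,1.8],[0,0,0]], "dr": [[0,0,0],[0,0,0],[0,0,0],[0,0,0],[0,0,0]]}}

```text
time: 13.35
position: [0.432, 0.2371, 0.0353]
tool_rot: [3.041, -0.774, -0.009]
ft_force: [0.7, -0.5, 0.2]
grip_width: 0.535
```

{"fn": "move_arm", "kwargs": {"jaw": [255,255,255,255,255], "slide": [[0,0,0],[0,0,0],[0,0,0],[0,0,0],[0,0,0]], "dr": [[0,0,0],[0,0,0],[0,0,0],[0,0,0],[0,0,0]]}}

```text
time: 13.85
position: [0.4349, 0.2393, 0.0392]
tool_rot: [-3.043, 0.774, 0.0]
ft_force: [-0.3, -0.5, 1.5]
grip_width: 0.16
```

{"fn": "move_arm", "kwargs": {"jaw": [255,255], "slide": [[0,0,0],[0,0,0]], "dr": [[0,0,0],[0,0,0]]}}

```text
time: 14.05
position: [0.4349, 0.2393, 0.0391]
tool_rot: [-3.043, 0.773, 0.0]
ft_force: [-0.0, -1.3, 3.8]
grip_width: 0.159
```

```bash
python3 - <<'E'
from h import *
s=st();p=s['position']*1000
t=ch(-129,23);print(t)
plan([(p[0],p[1],145,-28.5),(t[0],t[1],135,CY)])
E
```

```text
t 14.05 pos [434.9 239.3  39.1] R [[0.879, -0.477, 0.0], [-0.477, -0.879, 0.002], [-0.0, -0.002, -1.0]] g 0.159 f [-0.  -1.3  3.8]
[510.61729948 -27.78896908   0.        ]
0 slide [[-0.0, -0.01, -3.53], [-0.0, -0.0, -3.53], [-0.0, -0.01, -3.53], [2.77, 2.84, 0.14], [2.52, 3.06, 0.14]] dr [[-0.0, 0.0, -0.0], [-0.0, 0.0, -0.0], [-0.1, 0.0, -0.0], [-0.0, 0.0, -4.8], [-0.0, 0.0, -4.8]]
5 slide [[2.26, 3.26, 0.14], [1.98, 3.44, 0.14], [1.69, 3.58, 0.15], [1.39, 3.72, 0.14], [1.08, 3.81, 0.15]] dr [[-0.0, 0.0, -4.8], [-0.0, 0.0, -4.7], [-0.0, 0.0, -4.8], [-0.0, 0.0, -4.7], [-0.0, 0.0, -4.8]]
```

{"fn": "move_arm", "kwargs": {"jaw": [200,190,190,190,190], "slide": [[0,0,0],[0,0,0],[0,0,0.6],[0,0,1.1],[0,0,0]], "dr": [[0,0,0],[0,0,0],[0,0,0],[0,0,0],[0,0,0]]}}

```text
time: 14.55
position: [0.4327, 0.2386, 0.0194]
tool_rot: [3.044, -0.773, -0.006]
ft_force: [0.0, -0.8, -0.2]
grip_width: 0.253
```

{"fn": "move_arm", "kwargs": {"jaw": [255,255,255,255,255], "slide": [[0,0,0],[0,0,0],[0,0,0],[0,0,0],[0,0,0]], "dr": [[0,0,0],[0,0,0],[0,0,0],[0,0,0],[0,0,0]]}}

```text
time: 15.05
position: [0.4344, 0.2394, 0.0217]
tool_rot: [-3.043, 0.773, 0.001]
ft_force: [0.1, 0.6, -1.7]
grip_width: 0.164
```

{"fn": "move_arm", "kwargs": {"jaw": [255,255,255,255,255], "slide": [[0,0,-2],[0,0,-3.5],[0,0,-3.5],[0,0,-3.5],[2.5,2.5,0.1]], "dr": [[0,0,0],[0,0,0],[0,0,0],[0,0,0],[0,0,-4.8]]}}

```text
time: 15.55
position: [0.4464, 0.2116, 0.1513]
tool_rot: [-3.068, 0.628, -0.011]
ft_force: [1.3, 0.6, -0.1]
grip_width: 0.157
```

```bash
python3 - <<'E'
from h import *
s=st();p=s['position']*1000
t=ch(-129,23);print(t)
plan([(t[0],t[1],135,CY)],38,5)
E
```

```text
t 15.55 pos [446.4 211.6 151.3] R [[0.92, -0.393, 0.009], [-0.393, -0.92, 0.009], [0.005, -0.011, -1.0]] g 0.157 f [ 1.3  0.6 -0.1]
[510.61729948 -27.78896908   0.        ]
0 slide [[2.19, 2.79, 0.21], [1.99, 2.93, 0.21], [1.78, 3.06, 0.22], [1.56, 3.18, 0.22], [1.33, 3.28, 0.22]] dr [[-0.1, -0.1, -4.0], [-0.1, -0.1, -4.0], [-0.1, -0.0, -4.0], [-0.1, -0.1, -4.0], [-0.1, -0.0, -4.0]]
5 slide [[1.1, 3.37, 0.23], [0.86, 3.43, 0.23]] dr [[-0.0, -0.1, -4.0], [-0.1, -0.0, -4.0]]
```

{"fn": "move_arm", "kwargs": {"jaw": [255,255,255,255,255], "slide": [[2.2,2.8,0.2],[2.0,2.9,0.2],[1.8,3.1,0.2],[1.6,3.2,0.2],[1.3,3.3,0.2]], "dr": [[0,0,-4],[0,0,-4],[0,0,-4],[0,0,-4],[0,0,-4]]}}

```text
time: 16.05
position: [0.4892, 0.0316, 0.1353]
tool_rot: [-3.138, 0.097, 0.0]
ft_force: [0.9, -0.3, -0.1]
grip_width: 0.161
```

{"fn": "move_arm", "kwargs": {"jaw": [255,255,255,255,255], "slide": [[1.1,3.4,0.2],[0.9,3.4,0.2],[0,0,0],[0,0,0],[0,0,0]], "dr": [[0,0,-4],[0,0,-4],[0,0,0],[0,0,0],[0,0,0]]}}

```text
time: 16.55
position: [0.5068, -0.0343, 0.131]
tool_rot: [-3.137, -0.12, 0.001]
ft_force: [-0.1, 0.1, -1.2]
grip_width: 0.157
```

```bash
python3 - <<'E'
from h import *
s=st()
t=ch(-129,23);print(t)
plan([(t[0],t[1],s['position'][2]*1000,CY),(t[0],t[1],50,CY),(t[0],t[1],38,CY)])
E
```

```text
t 16.55 pos [506.8 -34.3 131. ] R [[0.997, 0.076, -0.001], [0.076, -0.997, 0.002], [-0.001, -0.002, -1.0]] g 0.157 f [-0.1  0.1 -1.2]
[510.61729948 -27.78896908   0.        ]
0 slide [[0.43, -0.62, 0.0], [0.0, 0.0, 4.05], [0.01, 0.01, 4.06], [-0.0, -0.0, 1.2]] dr [[-0.1, 0.0, -0.5], [-0.0, 0.0, 0.0], [-0.0, 0.0, 0.0], [-0.0, 0.0, 0.0]]
```

{"fn": "move_arm", "kwargs": {"jaw": [255,255,255,255,255], "slide": [[0.4,-0.6,0],[0,0,2.5],[0,0,2.8],[0,0,2.2],[0,0,0]], "dr": [[0,0,-0.5],[0,0,0],[0,0,0],[0,0,0],[0,0,0]]}}

```text
time: 17.05
position: [0.5078, -0.0273, 0.0532]
tool_rot: [-3.136, -0.136, 0.011]
ft_force: [-1.2, -0.1, -0.9]
grip_width: 0.157
```

{"fn": "move_arm", "kwargs": {"jaw": [255], "slide": [[0,0,0]], "dr": [[0,0,0]]}}

```text
time: 17.15
position: [0.5106, -0.0279, 0.0564]
tool_rot: [-3.137, -0.134, 0.001]
ft_force: [0.3, -0.1, -0.8]
grip_width: 0.157
```

{"fn": "move_arm", "kwargs": {"jaw": [255,255,255,255,255], "slide": [[0,0,0.6],[0,0,0.6],[0,0,0.4],[0,0,0.2],[0,0,0]], "dr": [[0,0,0],[0,0,0],[0,0,0],[0,0,0],[0,0,0]]}}

```text
time: 17.65
position: [0.5102, -0.0291, 0.0378]
tool_rot: [-3.137, -0.131, 0.002]
ft_force: [0.1, -0.3, -0.5]
grip_width: 0.159
```

{"fn": "move_arm", "kwargs": {"jaw": [255,170,170,170], "slide": [[0,0,0],[0,0,0],[0,0,0],[0,0,0]], "dr": [[0,0,0],[0,0,0],[0,0,0],[0,0,0]]}}

```text
time: 18.05
position: [0.5106, -0.0291, 0.0383]
tool_rot: [-3.137, -0.132, 0.0]
ft_force: [1.1, 0.4, -0.5]
grip_width: 0.304
```

{"fn": "move_arm", "kwargs": {"jaw": [170,170,170,170,170], "slide": [[0,0,-2],[0,0,-4],[0,0,-4.5],[0,0,-1],[0,0,0]], "dr": [[0,0,0],[0,0,0],[0,0,0],[0,0,0],[0,0,0]]}}

```text
time: 18.55
position: [0.5122, -0.0293, 0.1554]
tool_rot: [-3.137, -0.132, -0.007]
ft_force: [0.4, 0.4, -0.6]
grip_width: 0.333
```

```bash
python3 - <<'E'
from h import *
s=st();p=s['position']*1000
im,P,E,K=cloud('wrist','w7.png')
near(P,ch(-129,23)[:2],.072,40,.012)
near(P,ch(-129,-23)[:2],.072,40,.012)
plan([(490,120,150,-6),(431.4,364,160,-20.8)])
E
```

```text
t 18.55 pos [512.2 -29.3 155.4] R [[0.996, 0.084, 0.004], [0.084, -0.996, 0.002], [0.005, -0.001, -1.0]] g 0.333 f [ 0.4  0.4 -0.6]
near 2401 (array([512.9, -44.5]), 64.4, 46.2, 5.5) [71.3 72.4 73.3]
near 2577 (array([512.8, -58. ]), 62.9, 48.4, 4.8) [69.  72.3 73.2]
0 slide [[-0.2, -3.76, 0.09], [-0.38, -3.75, 0.09], [-0.56, -3.73, 0.09], [-0.73, -3.69, 0.08], [-1.4, -3.94, -0.17]] dr [[-0.0, -0.0, 2.7], [-0.0, -0.0, 2.7], [-0.0, -0.0, 2.7], [-0.1, -0.0, 2.7], [0.0, -0.0, 2.5]]
5 slide [[-1.57, -3.88, -0.17], [-1.73, -3.81, -0.17], [-1.9, -3.73, -0.16], [-2.05, -3.64, -0.17], [-2.21, -3.55, -0.16]] dr [[0.0, -0.0, 2.5], [0.0, -0.0, 2.5], [0.0, -0.0, 2.4], [-0.0, -0.0, 2.5], [-0.0, -0.0, 2.4]]
```

View pics/w7.png

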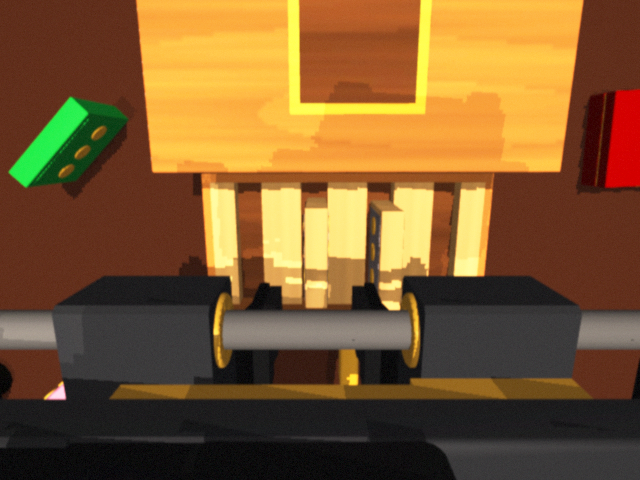

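Both in (tops at 72.4). Third plaque next.

{"fn": "move_arm", "kwargs": {"jaw": [120,120,120,120,120], "slide": [[-0.2,-3.8,0.1],[-0.4,-3.8,0.1],[-0.6,-3.7,0.1],[-0.7,-3.7,0.1],[-1.4,-3.9,-0.2]], "dr": [[0,0,2.7],[0,0,2.7],[0,0,2.7],[0,0,2.7],[0,0,2.5]]}}

```text
time: 19.1
position: [0.4779, 0.1613, 0.1486]
tool_rot: [3.132, -0.237, -0.008]
ft_force: [0.5, 0.3, 0.2]
grip_width: 0.521
```

{"fn": "move_arm", "kwargs": {"jaw": [120,120,120,120,120], "slide": [[-1.6,-3.9,-0.2],[-1.7,-3.8,-0.2],[-1.9,-3.7,-0.2],[-2.1,-3.6,-0.1],[-2.2,-3.6,-0.1]], "dr": [[0,0,2.5],[0,0,2.5],[0,0,2.4],[0,0,2.5],[0,0,2.4]]}}

```text
time: 19.6
position: [0.4307, 0.3501, 0.156]
tool_rot: [-3.095, 0.531, 0.013]
ft_force: [-0.6, -0.7, -0.4]
grip_width: 0.528
```

{"fn": "move_arm", "kwargs": {"jaw": [120,120,120], "slide": [[0,0,0],[0,0,0],[0,0,0]], "dr": [[0,0,0],[0,0,0],[0,0,0]]}}

```text
time: 19.9
position: [0.4354, 0.3434, 0.1572]
tool_rot: [3.093, -0.542, -0.006]
ft_force: [0.2, -0.3, -0.4]
grip_width: 0.533
```

```bash
python3 - <<'E'
from h import *
s=st();im,P,E,K=cloud('wrist','w8.png')
near(P,(431.4,364),.056,50)
plan([(431.6,364,21,-20.8)])
E
```

```text
t 19.9 pos [435.4 343.4 157.2] R [[0.94, -0.34, -0.004], [-0.34, -0.94, -0.0], [-0.004, 0.002, -1.0]] g 0.533 f [ 0.2 -0.3 -0.4]
near 2045 (array([432.8, 365.1]), 63.8, 14.7, -20.4) [55.4 56.4 57.3]
0 slide [[-0.27, -0.46, 3.42], [-0.27, -0.45, 3.42], [-0.28, -0.45, 3.41], [-0.28, -0.46, 3.41]] dr [[0.0, 0.1, 0.2], [0.0, 0.0, 0.2], [0.0, 0.1, 0.2], [0.1, 0.0, 0.2]]
```

View pics/w8.png

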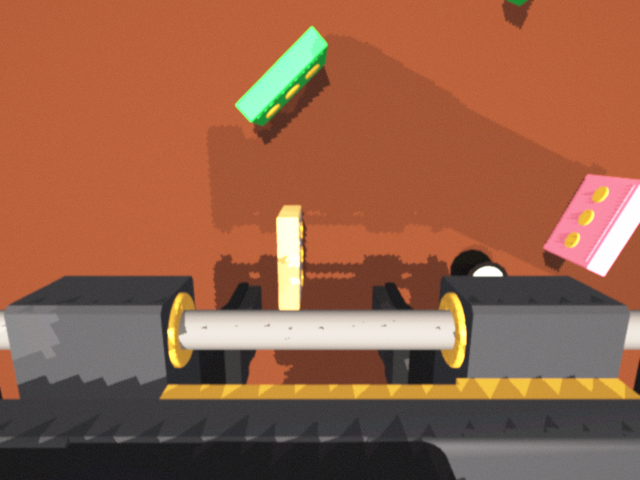

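{"fn": "move_arm", "kwargs": {"jaw": [120,120,120,120,120], "slide": [[-1.0,-1.9,0],[0,0,2.5],[0,0,3],[0,0,3],[0,0,2.5]], "dr": [[0,0,0.7],[0,0,0],[0,0,0],[0,0,0],[0,0,0]]}}

```text
time: 20.45
position: [0.4328, 0.3644, 0.047]
tool_rot: [-3.09, 0.565, 0.006]
ft_force: [0.0, 0.0, 0.4]
grip_width: 0.529
```

{"fn": "move_arm", "kwargs": {"jaw": [120,120], "slide": [[0,0,0],[0,0,0]], "dr": [[0,0,0],[0,0,0]]}}

```text
time: 20.65
position: [0.4328, 0.3657, 0.0489]
tool_rot: [-3.09, 0.563, 0.005]
ft_force: [1.2, -0.3, 0.8]
grip_width: 0.534
```

{"fn": "move_arm", "kwargs": {"jaw": [140,160,255,255,255], "slide": [[0,0.1,1.5],[0,0,1.3],[0,0,0],[0,0,0],[0,0,0]], "dr": [[0,0,0],[0,0,0],[0,0,0],[0,0,0],[0,0,0]]}}

```text
time: 21.15
position: [0.4314, 0.3669, 0.0211]
tool_rot: [-3.09, 0.557, 0.004]
ft_force: [-0.6, -0.5, 1.0]
grip_width: 0.187
```

{"fn": "move_arm", "kwargs": {"jaw": [255,255,255,255], "slide": [[0,0,0],[0,0,0],[0,0,0],[0,0,0]], "dr": [[0,0,0],[0,0,0],[0,0,0],[0,0,0]]}}

```text
time: 21.55
position: [0.4314, 0.3669, 0.0211]
tool_rot: [-3.09, 0.557, 0.004]
ft_force: [-0.4, 1.1, 1.3]
grip_width: 0.159
```

```bash
python3 - <<'E'
from h import *
s=st();p=s['position']*1000
t=ch(-129,69);print(t)
plan([(p[0],p[1],145,-20.8),(t[0],t[1],135,CY)],36,5)
E
```

```text
t 21.55 pos [431.4 366.9  21.1] R [[0.937, -0.349, -0.002], [-0.349, -0.937, 0.003], [-0.003, -0.002, -1.0]] g 0.159 f [-0.4  1.1  1.3]
[506.72811837  18.04632595   0.        ]
0 slide [[-0.01, -0.01, -3.1], [-0.01, -0.0, -3.1], [-0.0, -0.01, -3.09], [-0.01, -0.0, -3.1], [1.95, 2.99, 0.1]] dr [[-0.0, 0.0, 0.1], [-0.0, 0.1, 0.1], [-0.0, 0.0, 0.1], [-0.1, 0.1, 0.1], [0.0, -0.0, -2.6]]
5 slide [[1.81, 3.08, 0.1], [1.67, 3.16, 0.1], [1.52, 3.23, 0.1], [1.37, 3.29, 0.1], [1.23, 3.35, 0.1]] dr [[0.0, -0.0, -2.6], [0.0, -0.0, -2.6], [0.0, -0.0, -2.6], [0.0, -0.0, -2.5], [0.0, -0.0, -2.6]]
10 slide [[1.07, 3.4, 0.1], [0.92, 3.45, 0.1], [0.77, 3.48, 0.11], [0.62, 3.52, 0.1]] dr [[0.0, -0.0, -2.5], [0.0, -0.0, -2.6], [0.0, -0.0, -2.5], [0.0, -0.0, -2.6]]
```

{"fn": "move_arm", "kwargs": {"jaw": [255,255,255,255,255], "slide": [[0,0,-3],[0,0,-3],[0,0,-3.2],[0,0,-3.2],[2.0,3.0,0.1]], "dr": [[0,0,0],[0,0,0],[0,0,0],[0,0,0],[0,0,-2.4]]}}

```text
time: 22.05
position: [0.4401, 0.3383, 0.1489]
tool_rot: [-3.093, 0.477, -0.003]
ft_force: [0.6, 0.3, -1.0]
grip_width: 0.158
```

{"fn": "move_arm", "kwargs": {"jaw": [255,255,255,255,255], "slide": [[1.8,3.1,0.1],[1.7,3.2,0.1],[1.5,3.2,0.1],[1.4,3.3,0.1],[1.2,3.4,0.1]], "dr": [[0,0,-2.6],[0,0,-2.6],[0,0,-2.6],[0,0,-2.6],[0,0,-2.6]]}}

```text
time: 22.55
position: [0.4779, 0.1545, 0.1381]
tool_rot: [-3.137, 0.135, 0.004]
ft_force: [-0.5, 1.1, -1.2]
grip_width: 0.156
```

{"fn": "move_arm", "kwargs": {"jaw": [255,255,255,255,255], "slide": [[1.1,3.4,0.1],[0.9,3.4,0.1],[0.8,3.5,0.1],[0.6,3.5,0.1],[0,0,0]], "dr": [[0,0,-2.6],[0,0,-2.5],[0,0,-2.5],[0,0,-2.6],[0,0,0]]}}

```text
time: 23.05
position: [0.5094, 0.0108, 0.1337]
tool_rot: [3.138, 0.129, -0.004]
ft_force: [0.2, 0.2, -0.6]
grip_width: 0.161
```

{"fn": "move_arm", "kwargs": {"jaw": [255,255], "slide": [[0,0,0],[0,0,0]], "dr": [[0,0,0],[0,0,0]]}}

```text
time: 23.25
position: [0.5087, 0.0183, 0.1336]
tool_rot: [-3.136, -0.143, 0.005]
ft_force: [-0.2, 1.0, -0.4]
grip_width: 0.165
```

```bash
python3 - <<'E'
from h import *
s=st()
t=ch(-129,69);print(t)
plan([(t[0],t[1],s['position'][2]*1000,CY)]);plan([(t[0],t[1],37.5,CY)])
E
```

```text
t 23.25 pos [508.7  18.3 133.6] R [[0.996, 0.091, -0.003], [0.091, -0.996, 0.003], [-0.003, -0.003, -1.0]] g 0.165 f [-0.2  1.  -0.4]
[506.72811837  18.04632595   0.        ]
0 slide [[-0.2, 0.01, 0.0]] dr [[-0.2, 0.2, 0.4]]
0 slide [[-0.06, 0.01, 3.2], [-0.06, 0.01, 3.21], [-0.06, 0.01, 3.2]] dr [[-0.1, 0.1, 0.1], [-0.0, 0.0, 0.1], [-0.1, 0.1, 0.2]]
```

{"fn": "move_arm", "kwargs": {"jaw": [255,255,255,255,255], "slide": [[-0.2,0,2.5],[0,0,3.0],[0,0,2.2],[0,0,0],[0,0,0]], "dr": [[0,0,0.4],[0,0,0],[0,0,0],[0,0,0],[0,0,0]]}}

```text
time: 23.75
position: [0.5068, 0.0182, 0.0571]
tool_rot: [-3.137, -0.133, 0.005]
ft_force: [1.1, 0.0, -0.3]
grip_width: 0.161
```

{"fn": "move_arm", "kwargs": {"jaw": [255,255,255,255,255], "slide": [[0,0,0.6],[0,0,0.6],[0,0,0.5],[0,0,0.2],[0,0,0]], "dr": [[0,0,0],[0,0,0],[0,0,0],[0,0,0],[0,0,0]]}}

```text
time: 24.25
position: [0.5065, 0.017, 0.0375]
tool_rot: [-3.137, -0.13, 0.005]
ft_force: [-1.0, 0.7, -0.5]
grip_width: 0.157
```

{"fn": "move_arm", "kwargs": {"jaw": [255,170,170,170], "slide": [[0,0,0],[0,0,0],[0,0,0],[0,0,0]], "dr": [[0,0,0],[0,0,0],[0,0,0],[0,0,0]]}}

```text
time: 24.65
position: [0.507, 0.0171, 0.038]
tool_rot: [-3.137, -0.13, 0.003]
ft_force: [-0.1, 0.3, -0.6]
grip_width: 0.306
```

{"fn": "move_arm", "kwargs": {"jaw": [170,170,170,170,170], "slide": [[0,0,-2],[0,0,-4],[0,0,-4.5],[0,0,-1],[0,0,0]], "dr": [[0,0,0],[0,0,0],[0,0,0],[0,0,0],[0,0,0]]}}

```text
time: 25.15
position: [0.5087, 0.017, 0.1551]
tool_rot: [-3.136, -0.13, -0.004]
ft_force: [0.7, -0.6, -0.6]
grip_width: 0.333
```

```bash
python3 - <<'E'
from h import *
s=st();p=s['position']*1000
im,P,E,K=cloud('wrist','w9.png')
near(P,ch(-129,69)[:2],.072,33,.012)
near(P,ch(-129,46)[:2],.072,45,.012)
t=ch(-206,0)
plan([(t[0]-15,t[1]-1,150,CY)])
E
```

```text
t 25.15 pos [508.7  17.  155.1] R [[0.997, 0.083, 0.002], [0.083, -0.997, 0.003], [0.002, -0.003, -1.0]] g 0.333 f [ 0.7 -0.6 -0.6]
near 2317 (array([507.9,  17.2]), 63.5, 14.6, 4.3) [71.3 72.4 73.3]
near 4976 (array([510.3,  -5.7]), 64.7, 60.7, 4.5) [70.5 72.3 73.2]
0 slide [[-3.08, 2.26, 0.1], [-3.08, 2.26, 0.1], [-3.08, 2.25, 0.1]] dr [[-0.0, 0.0, -0.0], [-0.1, 0.0, -0.1], [-0.0, 0.1, -0.0]]
```

View pics/w9.png

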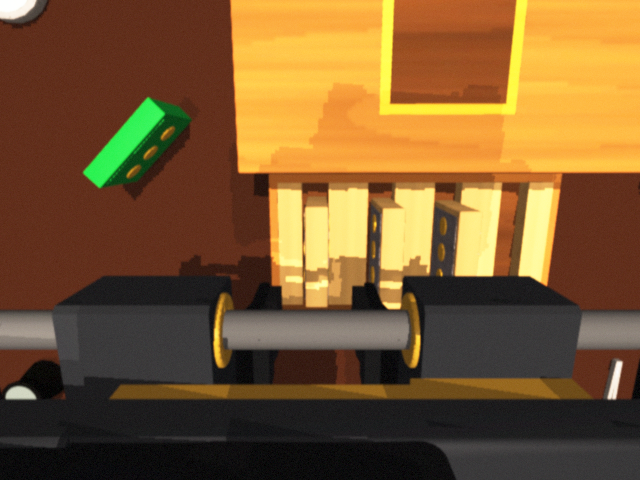

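{"fn": "move_arm", "kwargs": {"jaw": [120,120,120,120,120], "slide": [[-2.6,2.3,0],[-2.6,2.3,0],[-2.6,2.2,0],[0,0,0],[0,0,0]], "dr": [[0,0,0],[0,0,0],[0,0,0],[0,0,0],[0,0,0]]}}

```text
time: 25.7
position: [0.4337, -0.0574, 0.1513]
tool_rot: [-3.136, -0.128, 0.008]
ft_force: [0.3, 0.6, -0.2]
grip_width: 0.526
```

```bash
python3 - <<'E'
from h import *
s=st();p=s['position']*1000
t=ch(-205,0);print(t)
plan([(t[0],t[1],43,CY)],34)
E
```

```text
t 25.7 pos [433.7 -57.4 151.3] R [[0.997, 0.082, -0.005], [0.082, -0.997, 0.002], [-0.005, -0.003, -1.0]] g 0.526 f [ 0.3  0.6 -0.2]
[436.83401129 -57.13222016   0.        ]
0 slide [[0.09, 0.01, 2.71], [0.09, 0.01, 2.71], [0.08, 0.0, 2.7], [0.08, 0.0, 2.71]] dr [[-0.0, 0.1, -0.0], [-0.1, 0.1, -0.1], [-0.0, 0.0, -0.0], [-0.1, 0.1, -0.1]]
```

{"fn": "move_arm", "kwargs": {"jaw": [120,120,120,120,120], "slide": [[0.2,0,2.5],[0,0,3.0],[0,0,3.0],[0,0,2.3],[0,0,0]], "dr": [[0,0,0],[0,0,0],[0,0,0],[0,0,0],[0,0,0]]}}

```text
time: 26.2
position: [0.4335, -0.0559, 0.041]
tool_rot: [-3.137, -0.133, 0.017]
ft_force: [-0.9, -0.3, -0.1]
grip_width: 0.528
```

{"fn": "move_arm", "kwargs": {"jaw": [255,255,255,255,255], "slide": [[0,0,0],[0,0,0],[0,0,0],[0,0,0],[0,0,0]], "dr": [[0,0,0],[0,0,0],[0,0,0],[0,0,0],[0,0,0]]}}

```text
time: 26.7
position: [0.4372, -0.0569, 0.0455]
tool_rot: [-3.137, -0.13, 0.002]
ft_force: [0.0, 0.4, 0.5]
grip_width: 0.161
```

{"fn": "move_arm", "kwargs": {"jaw": [255,255], "slide": [[0,0,0],[0,0,0]], "dr": [[0,0,0],[0,0,0]]}}

```text
time: 26.9
position: [0.437, -0.0569, 0.0454]
tool_rot: [-3.137, -0.13, 0.003]
ft_force: [-1.7, 0.7, 3.7]
grip_width: 0.135
```

{"fn": "move_arm", "kwargs": {"jaw": [255,255,255,255,255], "slide": [[0.5,0,0],[1.0,0,0],[1.3,0,0],[1.3,0,0],[1.3,0,0]], "dr": [[0,0,0],[0,0,0],[0,0,0],[0,0,0],[0,0,0]]}}

```text
time: 27.4
position: [0.4912, -0.0523, 0.0454]
tool_rot: [-3.136, -0.13, 0.004]
ft_force: [-3.6, 0.9, 6.8]
grip_width: 0.135
```

{"fn": "move_arm", "kwargs": {"jaw": [255,255,255,255,255], "slide": [[1.3,0,0],[1.2,0,0],[1.0,0,0],[0.6,0,0],[0.3,0,0]], "dr": [[0,0,0],[0,0,0],[0,0,0],[0,0,0],[0,0,0]]}}

```text
time: 27.9
position: [0.5354, -0.0485, 0.0454]
tool_rot: [-3.136, -0.131, 0.002]
ft_force: [-2.7, 0.8, 6.7]
grip_width: 0.138
```

{"fn": "move_arm", "kwargs": {"jaw": [255,255,255], "slide": [[0.2,0,0],[0.2,0,0],[0,0,0]], "dr": [[0,0,0],[0,0,0],[0,0,0]]}}

```text
time: 28.2
position: [0.536, -0.0484, 0.0454]
tool_rot: [-3.136, -0.13, 0.013]
ft_force: [-10.1, 0.6, 14.3]
grip_width: 0.138
```

{"fn": "move_arm", "kwargs": {"jaw": [100,100,100,0,0], "slide": [[0,0,0],[0,0,0],[0,0,0],[-0.4,0,-1.5],[0,0,-3]], "dr": [[0,0,0],[0,0,0],[0,0,0],[0,0,0],[0,0,0]]}}

```text
time: 28.7
position: [0.5318, -0.0491, 0.0884]
tool_rot: [-3.137, -0.13, 0.013]
ft_force: [0.2, 0.1, 0.4]
grip_width: 0.503
```

{"fn": "move_arm", "kwargs": {"jaw": [0,0,0,0,0], "slide": [[0,0,-4],[0,0,-4],[0,1,-3],[0,4,-2],[0,4,0]], "dr": [[0,0,0],[0,0,0],[0,0,0],[0,0,0],[0,0,0]]}}

```text
time: 29.2
position: [0.5444, -0.1394, 0.2245]
tool_rot: [-3.137, -0.135, -0.008]
ft_force: [0.1, -1.0, 0.9]
grip_width: 0.952
```

```bash
python3 - <<'E'
from h import *
s=st();p=s['position']*1000
im,P,E,K=cloud('wrist','w10.png')
im,P,E,K=cloud('top','t10.png')
q=P.reshape(-1,3);
for c in ((603,-252),(595,-394),(454,-381)): near(P,c,.029,60,.006)
plan([(603,-252,200,CY)],42)
E
```

```text
t 29.2 pos [ 544.4 -139.4  224.5] R [[0.996, 0.086, 0.005], [0.086, -0.996, 0.001], [0.005, -0.001, -1.0]] g 0.952 f [ 0.1 -1.   0.9]
near 0 None 
near 0 None 
near 0 None 
0 slide [[1.78, 3.65, 0.73], [1.77, 3.66, 0.73], [1.76, 3.67, 0.73]] dr [[0.0, 0.0, -0.2], [0.1, 0.0, -0.2], [0.0, 0.0, -0.3]]
```

View pics/w10.png

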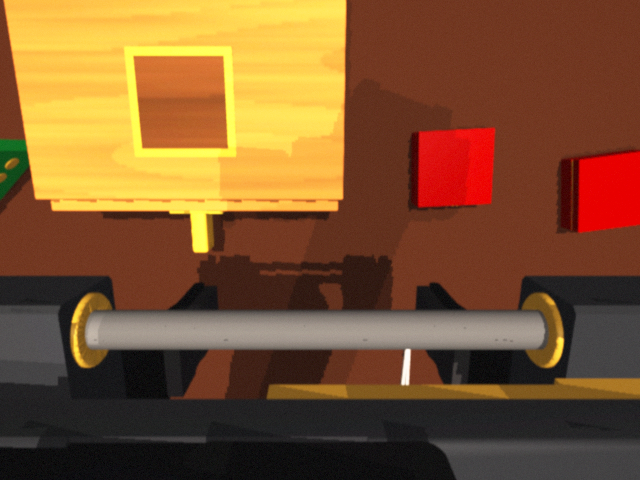

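View pics/t10.png

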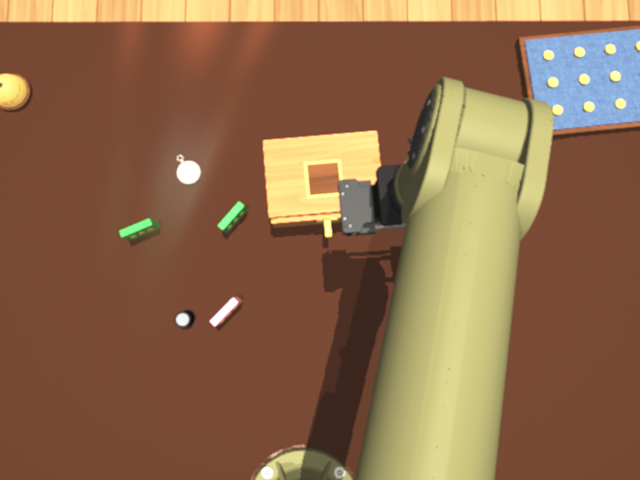

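{"fn": "move_arm", "kwargs": {"jaw": [0,0], "slide": [[0,0,0],[0,0,0]], "dr": [[0,0,0],[0,0,0]]}}

```text
time: 29.5
position: [0.5421, -0.1376, 0.2195]
tool_rot: [-3.136, -0.132, 0.004]
ft_force: [0.9, 0.3, 0.0]
grip_width: 0.996
```

```bash
cat >> h.py <<'E'
def brass(P,im,c=(641,-40),hmin=28):
    hsv=cv2.cvtColor(im,cv2.COLOR_RGB2HSV)
    b=(hsv[...,0]>=hmin)&(hsv[...,0]<36)&(hsv[...,2]>120)&(abs(P[...,2]-.093)<.01)&(np.hypot(P[...,0]*1000-c[0],P[...,1]*1000-c[1])<60)
    b=cv2.morphologyEx(b.astype(np.uint8),cv2.MORPH_OPEN,np.ones((3,3)))>0
    print('brass',b.sum(),rect(P[b]) if b.sum()>10 else None);return b
E
python3 - <<'E'
from h import *
s=st();p=s['position']*1000
im,P,E,K=cloud('wrist');b=brass(P,im);b=brass(P,im,hmin=27)
near(P,(603,-252),.029,60,.006)
im,P,E,K=cloud('top');brass(P,im)
im,P,E,K=cloud('scene','s10.png');brass(P,im)
for c in ((603,-252),(595,-394),(454,-381)): near(P,c,.029,60,.006)
q=P.reshape(-1,3);q=q[np.isfinite(q).all(1)];t=q[(abs(q[:,2]-.093)<.006)&(abs(q[:,1]+.04)<.16)&(abs(q[:,0]-.64)<.12)];print('chest scene',rect(t))
plan([(603,-252,200,CY)],42)
E
```

```text
t 29.5 pos [ 542.1 -137.6  219.5] R [[0.996, 0.084, -0.003], [0.084, -0.996, 0.003], [-0.003, -0.003, -1.0]] g 0.996 f [0.9 0.3 0. ]
brass 3185 (array([632.4, -39.7]), 71.4, 70.9, -85.2)
brass 3444 (array([632.5, -39.8]), 72.1, 70.9, -85.2)
near 6010 (array([ 604. , -252.8]), 64.6, 64.1, -82.3) [27.4 28.5 29.4]
brass 364 (array([630.7, -41.1]), 72.7, 72.1, 4.2)
brass 39 (array([649.1, -45.5]), 84.3, 34.0, 63.4)
near 711 (array([ 603.5, -253.2]), 69.3, 64.1, 7.7) [25.8 28.5 31.2]
near 732 (array([ 595.7, -394.1]), 71.4, 63.8, 12.4) [25.8 28.7 31.2]
near 581 (array([ 454.1, -381.5]), 72.4, 64.4, 4.2) [25.6 28.7 31.2]
chest scene (array([640.9, -39.4]), 220.6, 155.7, -84.9)
0 slide [[1.27, 2.99, 0.47], [1.27, 2.98, 0.47], [1.27, 2.98, 0.48], [1.27, 2.99, 0.48]] dr [[-0.0, 0.0, 0.0], [-0.1, 0.1, 0.0], [-0.0, 0.0, 0.0], [-0.1, 0.1, 0.0]]
```

View pics/s10.png

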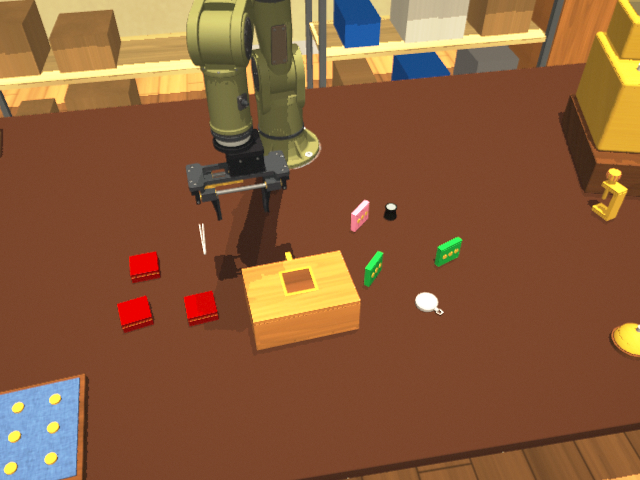

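{"fn": "move_arm", "kwargs": {"jaw": [0,0,0,0,0], "slide": [[1.3,3.0,1],[1.3,3.0,1],[1.3,3.0,1],[1.4,2.9,1],[0,0,0]], "dr": [[0,0,-0.7],[0,0,-0.7],[0,0,-0.7],[0,0,-0.7],[0,0,0]]}}

```text
time: 30.15
position: [0.6064, -0.2551, 0.1762]
tool_rot: [-3.135, -0.202, 0.01]
ft_force: [0.0, -0.2, -0.5]
grip_width: 1.005
```

{"fn": "move_arm", "kwargs": {"jaw": [0,0], "slide": [[0,0,0],[0,0,0]], "dr": [[0,0,0],[0,0,0]]}}

```text
time: 30.35
position: [0.6071, -0.25, 0.1792]
tool_rot: [-3.131, -0.209, 0.004]
ft_force: [-0.6, 0.3, -0.2]
grip_width: 1.003
```

```bash
python3 - <<'E'
from h import *
s=st();p=s['position']*1000
im,P,E,K=cloud('wrist','w11.png')
near(P,(603.7,-252.9),.029,52,.005)
plan([(603.7,-252.9,6,7.7)],34)
E
```

```text
t 30.35 pos [ 607.1 -250.   179.2] R [[0.991, 0.133, -0.003], [0.133, -0.991, 0.003], [-0.002, -0.003, -1.0]] g 1.003 f [-0.6  0.3 -0.2]
near 6637 (array([ 604. , -252.9]), 64.3, 64.1, 7.7) [27.6 28.5 29.4]
0 slide [[-0.06, 0.05, 2.89], [-0.06, 0.05, 2.89], [-0.06, 0.05, 2.89], [-0.06, 0.05, 2.9], [-0.06, 0.04, 2.89]] dr [[-0.0, 0.0, -0.0], [-0.0, 0.0, -0.0], [-0.0, 0.0, -0.0], [-0.1, 0.0, -0.0], [-0.0, 0.0, -0.0]]
5 slide [[-0.05, 0.04, 2.9]] dr [[-0.1, 0.1, -0.0]]
```

View pics/w11.png

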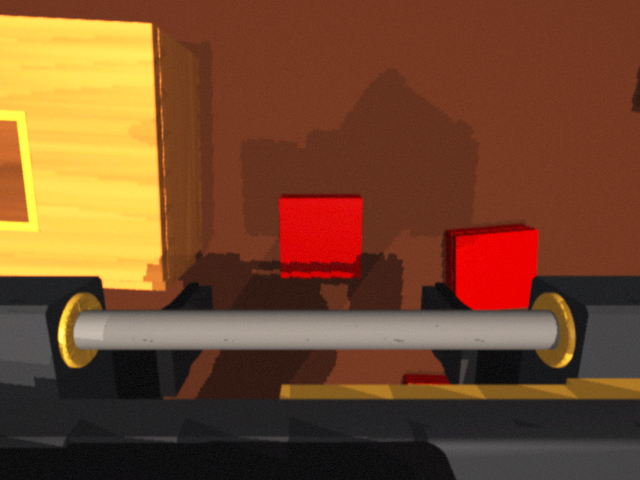

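```bash
python3 - <<'E'
from h import *
s=st();print(np.round(s['joint_positions'],2))
E
```

```text
t 30.4 pos [ 607.2 -250.   179.6] R [[0.991, 0.133, -0.002], [0.133, -0.991, 0.003], [-0.002, -0.003, -1.0]] g 0.998 f [ 0.7  0.8 -0.5]
[ 0.02  0.37  0.42  1.5  -0.16  1.3  -0.97]
```

{"fn": "move_arm", "kwargs": {"jaw": [0,0,0,0,0], "slide": [[-0.3,0.2,0],[0,0,0],[0,0,0],[0,0,0],[0,0,0]], "dr": [[0,0,8],[0,0,8],[0,0,8],[0,0,8],[0,0,8]]}}

```text
time: 30.9
position: [0.6044, -0.2526, 0.18]
tool_rot: [-3.012, 0.883, 0.003]
ft_force: [0.1, -0.4, 0.6]
grip_width: 0.999
```

```bash
python3 - <<'E'
from h import *
s=st();print(np.round(s['joint_positions'],2))
E
```

```text
t 30.9 pos [ 604.4 -252.6  180. ] R [[0.842, -0.54, -0.001], [-0.54, -0.842, 0.003], [-0.003, -0.002, -1.0]] g 0.999 f [ 0.1 -0.4  0.6]
[-0.06  0.38  0.54  1.51 -0.2   1.3  -1.64]
```

{"fn": "move_arm", "kwargs": {"jaw": [0,0,0,0,0], "slide": [[0,0,0],[0,0,0],[0,0,0],[0,0,0],[0,0,0]], "dr": [[0,0,-8],[0,0,-8],[0,0,-8],[0,0,-8],[0,0,-8]]}}

```text
time: 31.4
position: [0.6045, -0.2526, 0.18]
tool_rot: [-3.131, -0.219, 0.002]
ft_force: [1.0, 0.4, -0.4]
grip_width: 1.001
```

{"fn": "move_arm", "kwargs": {"jaw": [0,0,0,0,0], "slide": [[0,0,0],[0,0,0],[0,0,0],[0,0,0],[0,0,0]], "dr": [[0,0,-8],[0,0,-8],[0,0,-8],[0,0,-8],[0,0,-8]]}}

```text
time: 31.9
position: [0.6044, -0.2527, 0.1801]
tool_rot: [-2.868, -1.276, 0.0]
ft_force: [0.2, 0.3, -0.7]
grip_width: 0.999
```

{"fn": "move_arm", "kwargs": {"jaw": [0,0,0,0,0], "slide": [[0,0,0],[0,0,0],[0,0,0],[0,0,0],[0,0,0]], "dr": [[0,0,-8],[0,0,-8],[0,0,-8],[0,0,-8],[0,0,-8]]}}

```text
time: 32.4
position: [0.6044, -0.2527, 0.1801]
tool_rot: [-2.258, -2.18, -0.001]
ft_force: [0.5, -0.4, -0.8]
grip_width: 0.998
```

{"fn": "move_arm", "kwargs": {"jaw": [0,0,0], "slide": [[0,0,0],[0,0,0],[0,0,0]], "dr": [[0,0,-8],[0,0,0],[0,0,0]]}}

```text
time: 32.7
position: [0.6043, -0.2533, 0.1797]
tool_rot: [-2.112, -2.322, -0.001]
ft_force: [-0.1, -0.7, 0.1]
grip_width: 1.003
```

```bash
python3 - <<'E'
from h import *
s=st();print(np.round(s['joint_positions'],2))
im,P,E,K=cloud('wrist','w12.png')
near(P,(603.7,-252.9),.029,52,.005)
plan([(603.9,-252.9,180,97.7)])
plan([(603.9,-252.9,6,97.7)],34)
E
```

```text
t 32.7 pos [ 604.3 -253.3  179.7] R [[-0.094, 0.996, -0.002], [0.996, 0.094, 0.002], [0.002, -0.001, -1.0]] g 1.003 f [-0.1 -0.7  0.1]
[ 0.21  0.35  0.19  1.5  -0.07  1.3   0.5 ]
near 6661 (array([ 604.4, -253.3]), 64.5, 64.1, -82.3) [27.6 28.5 29.4]
0 slide [[0.07, -0.04, -0.04]] dr [[-0.1, -0.1, -2.3]]
0 slide [[0.0, -0.0, 2.89], [0.01, -0.0, 2.89], [0.01, -0.0, 2.9], [0.0, -0.0, 2.89], [0.01, -0.0, 2.9]] dr [[-0.0, -0.0, -0.4], [-0.0, -0.0, -0.4], [-0.0, -0.0, -0.4], [-0.0, -0.0, -0.4], [-0.0, -0.1, -0.3]]
5 slide [[0.01, -0.01, 2.89]] dr [[-0.1, -0.0, -0.4]]
```

View pics/w12.png

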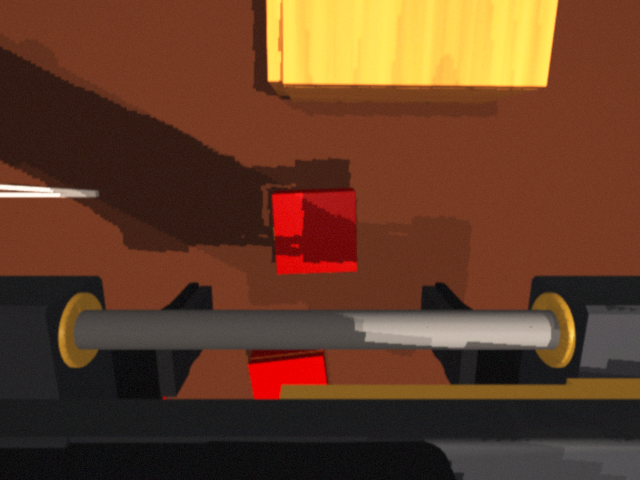

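{"fn": "move_arm", "kwargs": {"jaw": [0,0,0,0,0], "slide": [[0,0,2.5],[0,0,3.5],[0,0,3.5],[0,0,3.0],[0,0,2.5]], "dr": [[0,0,-2.3],[0,0,0],[0,0,0],[0,0,0],[0,0,0]]}}

```text
time: 33.25
position: [0.603, -0.2533, 0.0272]
tool_rot: [-2.063, -2.363, 0.001]
ft_force: [-0.4, -0.1, -0.6]
grip_width: 0.998
```

{"fn": "move_arm", "kwargs": {"jaw": [0,0,0], "slide": [[0,0,1.2],[0,0,0.5],[0,0,0]], "dr": [[0,0,0],[0,0,0],[0,0,0]]}}

```text
time: 33.55
position: [0.6039, -0.2539, 0.0123]
tool_rot: [-2.063, -2.365, 0.0]
ft_force: [0.3, -0.7, 0.4]
grip_width: 0.999
```

{"fn": "move_arm", "kwargs": {"jaw": [255,255,255,255,255], "slide": [[0,0,0.2],[0,0,0],[0,0,0],[0,0,0],[0,0,0]], "dr": [[0,0,0],[0,0,0],[0,0,0],[0,0,0],[0,0,0]], "force": 15}}

```text
time: 34.05
position: [0.604, -0.254, 0.0107]
tool_rot: [-2.063, -2.366, 0.0]
ft_force: [-0.0, -0.2, 2.7]
grip_width: 0.733
```

```bash
cat >> h.py <<'E'
S=np.array([632.1,-40.4])
E
python3 - <<'E'
from h import *
s=st();p=s['position']*1000
plan([(p[0],p[1],165,97.7),(S[0],S[1],165,94.85)],36)
E
```

```text
t 34.05 pos [ 604.  -254.    10.7] R [[-0.136, 0.991, -0.002], [0.991, 0.136, 0.002], [0.002, -0.002, -1.0]] g 0.733 f [-0.  -0.2  2.7]
0 slide [[0.01, -0.01, -3.09], [0.0, -0.0, -3.08], [0.01, -0.01, -3.09], [0.0, -0.0, -3.08], [0.0, -0.01, -3.09]] dr [[-0.0, -0.0, 0.0], [-0.0, -0.0, 0.0], [-0.0, -0.0, 0.0], [-0.0, -0.1, 0.1], [-0.1, -0.0, 0.0]]
5 slide [[3.47, 0.94, 0.0], [3.47, 0.91, 0.0], [3.48, 0.89, 0.0], [3.49, 0.85, 0.0], [3.5, 0.83, 0.0]] dr [[0.0, -0.0, 0.5], [0.0, -0.0, 0.5], [0.0, -0.0, 0.5], [0.0, -0.0, 0.5], [0.0, -0.0, 0.4]]
10 slide [[3.5, 0.8, 0.01]] dr [[0.0, -0.0, 0.5]]
```

{"fn": "move_arm", "kwargs": {"jaw": [40,40,40,40,40], "slide": [[0,0,0],[0,0,0],[0,0,0.4],[0,0,0.2],[0,0,0]], "dr": [[0,0,0],[0,0,0],[0,0,0],[0,0,0],[0,0,0]]}}

```text
time: 34.55
position: [0.6032, -0.2536, 0.0032]
tool_rot: [-2.061, -2.365, 0.001]
ft_force: [-0.0, 1.3, -0.6]
grip_width: 0.842
```

{"fn": "move_arm", "kwargs": {"jaw": [255,255,255,255,255], "slide": [[0,0,0],[0,0,0],[0,0,0],[0,0,0],[0,0,0]], "dr": [[0,0,0],[0,0,0],[0,0,0],[0,0,0],[0,0,0]], "force": 20}}

```text
time: 35.05
position: [0.6037, -0.2539, 0.004]
tool_rot: [-2.062, -2.366, 0.0]
ft_force: [-0.6, 0.0, -0.1]
grip_width: 0.733
```

{"fn": "move_arm", "kwargs": {"jaw": [255,255,255,255,255], "slide": [[0,0,-2.5],[0,0,-3.5],[0,0,-3.5],[0,0,-3.5],[0,0,-3]], "dr": [[0,0,0],[0,0,0],[0,0,0],[0,0,0],[0,0,0]]}}

```text
time: 35.55
position: [0.6042, -0.2543, 0.166]
tool_rot: [-2.063, -2.366, -0.0]
ft_force: [-0.3, -1.0, -0.8]
grip_width: 0.731
```

{"fn": "move_arm", "kwargs": {"jaw": [255,255,255,255,255], "slide": [[3.5,0.9,0],[3.5,0.9,0],[3.5,0.9,0],[3.5,0.8,0],[3.5,0.8,0]], "dr": [[0,0,0.5],[0,0,0.5],[0,0,0.5],[0,0,0.5],[0,0,0.5]]}}

```text
time: 36.05
position: [0.6257, -0.0738, 0.1642]
tool_rot: [-2.114, -2.32, 0.001]
ft_force: [0.3, 0.6, -1.2]
grip_width: 0.738
```

{"fn": "move_arm", "kwargs": {"jaw": [255,255,255,255], "slide": [[3.5,0.8,0],[0,0,0],[0,0,0],[0,0,0]], "dr": [[0,0,0.4],[0,0,0],[0,0,0],[0,0,0]]}}

```text
time: 36.45
position: [0.6304, -0.0414, 0.1642]
tool_rot: [-2.123, -2.311, 0.002]
ft_force: [-0.5, -1.7, -0.2]
grip_width: 0.733
```

```bash
python3 - <<'E'
from h import *
s=st();p=s['position']*1000
im,P,E,K=cloud('wrist','w13.png')
brass(P,im)
near(P,p[:2],p[2]/1000+.024,70,.008)
plan([(S[0],S[1],p[2],94.85)],36)
E
```

```text
t 36.45 pos [630.4 -41.4 164.2] R [[-0.085, 0.996, -0.003], [0.996, 0.085, 0.001], [0.001, -0.003, -1.0]] g 0.733 f [-0.5 -1.7 -0.2]
brass 0 None
near 19467 (array([631.4, -35.6]), 84.1, 55.0, 4.8) [187.7 188.6 189.5]
0 slide [[0.12, 0.18, 0.01]] dr [[-0.2, -0.1, -0.0]]
```

View pics/w13.png

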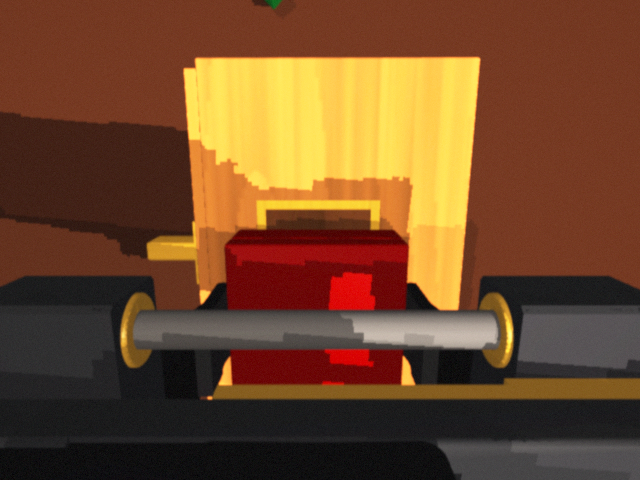

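{"fn": "move_arm", "kwargs": {"jaw": [255,255,255,255,255], "slide": [[0.05,0.15,0],[0,0,2.5],[0,0,2.5],[0,0,1.0],[0,0,0]], "dr": [[-0.2,-0.1,0],[0,0,0],[0,0,0],[0,0,0],[0,0,0]]}}

```text
time: 37.0
position: [0.6308, -0.0397, 0.1025]
tool_rot: [-2.123, -2.312, 0.002]
ft_force: [-0.4, -0.2, -1.8]
grip_width: 0.735
```

{"fn": "move_arm", "kwargs": {"jaw": [255,255,255], "slide": [[0,0,0.4],[0,0,0.2],[0,0,0]], "dr": [[0,0,0],[0,0,0],[0,0,0]]}}

```text
time: 37.3
position: [0.6326, -0.0391, 0.099]
tool_rot: [2.123, 2.314, 0.003]
ft_force: [0.5, 0.8, -0.9]
grip_width: 0.732
```

{"fn": "move_arm", "kwargs": {"jaw": [255,255,255,255], "slide": [[-0.17,-0.06,0.15],[0,0,0],[0,0,0.1],[0,0,0]], "dr": [[0,0,0],[0,0,0],[0,0,0],[0,0,0]]}}

```text
time: 37.7
position: [0.6319, -0.0409, 0.0961]
tool_rot: [2.123, 2.315, 0.002]
ft_force: [-0.1, -0.7, -0.2]
grip_width: 0.729
```

{"fn": "move_arm", "kwargs": {"jaw": [200,0,0,0,0], "slide": [[0,0,0],[0,0,0],[0,0,0],[0,0,0],[0,0,-1]], "dr": [[0,0,0],[0,0,0],[0,0,0],[0,0,0],[0,0,0]]}}

```text
time: 38.2
position: [0.6305, -0.0406, 0.1046]
tool_rot: [-2.122, -2.314, 0.002]
ft_force: [0.1, -0.6, 0.1]
grip_width: 0.968
```

{"fn": "move_arm", "kwargs": {"jaw": [0,0,0,0,0], "slide": [[0,0,-2],[0,0,-4],[0,0,-4],[-3,0,-2],[-3,0,0]], "dr": [[0,0,0],[0,0,0],[0,0,0],[0,0,0],[0,0,0]]}}

```text
time: 38.7
position: [0.6394, -0.1002, 0.2318]
tool_rot: [2.115, 2.313, 0.011]
ft_force: [0.1, -0.9, 0.6]
grip_width: 1.0
```

{"fn": "move_arm", "kwargs": {"jaw": [0,0], "slide": [[0,0,0],[0,0,0]], "dr": [[0,0,0],[0,0,0]]}}

```text
time: 38.9
position: [0.6367, -0.1016, 0.2264]
tool_rot: [2.126, 2.313, 0.002]
ft_force: [-0.1, 0.3, -1.4]
grip_width: 0.998
```

```bash
python3 - <<'E'
from h import *
s=st();p=s['position']*1000
im,P,E,K=cloud('wrist','w14.png')
near(P,S,.120,55,.006)
b=brass(P,im,S)
# brass edges per side in chest frame
a=np.radians(4.85)
q=P[b]*1000;L=(q[:,:2]-S)@np.array([[np.cos(a),-np.sin(a)],[np.sin(a),np.cos(a)]])
print('brass ext',np.percentile(L,[0.5,99.5],axis=0))
im,P,E,K=cloud('top','t14.png')
near(P,S,.120,55,.006)
for c in ((595,-394),(454,-381)): near(P,c,.029,60,.006)
im,P,E,K=cloud('scene','s14.png')
for c in ((595,-394),(454,-381)): near(P,c,.029,60,.006)
plan([(595,-394,185,102.5)],42)
E
```

```text
t 38.9 pos [ 636.7 -101.6  226.4] R [[-0.084, 0.996, 0.001], [0.996, 0.084, 0.001], [0.001, 0.001, -1.0]] g 0.998 f [-0.1  0.3 -1.4]
near 10446 (array([632.8, -40.2]), 64.9, 63.9, 4.9) [119.7 120.5 121.4]
brass 0 NoneTraceback (most recent call last):
  File "<stdin>", line 9, in <module>
    return _quantile_unchecked(
        a, q, axis, out, overwrite_input, method, keepdims, weights)
    return _ureduce(a,
                    func=_quantile_ureduce_func,
    ...<5 lines>...
                    overwrite_input=overwrite_input,
                    method=method)
    r = func(a, **kwargs)
    result = _quantile(arr,
                       quantiles=q,
    ...<2 lines>...
                       out=out,
                       weights=wgt)
    slices_having_nans = np.isnan(arr[-1, ...])
                                  ~~~^^^^^^^^^
IndexError: index -1 is out of bounds for axis 0 with size 0
```

View pics/w14.png

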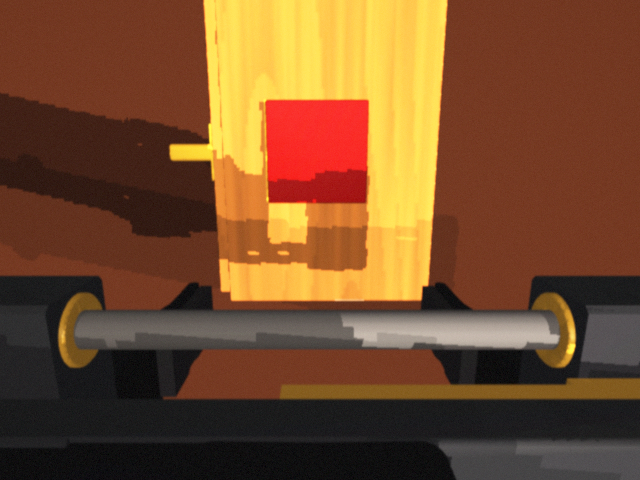

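```bash
python3 - <<'E'
from h import *
im,P,E,K=cloud('scene','s14.png')
for c in ((595,-394),(454,-381)): near(P,c,.029,60,.006)
near(P,S,.12,60,.006)
plan([(595.4,-394,185,102.6)],42)
E
```

```text
near 731 (array([ 594.9, -394.5]), 71.2, 64.0, 12.6) [25.7 28.6 31.1]
near 432 (array([ 427.8, -409.8]), 64.5, 61.7, -84.1) [25.7 28.6 31.2]
near 766 (array([632.1, -40.3]), 70.0, 64.4, 4.8) [117.9 120.3 122.6]
0 slide [[-3.63, -0.84, 0.5], [-3.61, -0.89, 0.5], [-3.6, -0.96, 0.51], [-3.58, -1.01, 0.5], [-3.56, -1.08, 0.51]] dr [[0.0, -0.0, -0.9], [0.0, -0.0, -1.0], [0.0, -0.0, -0.9], [0.0, -0.0, -1.0], [0.0, -0.0, -0.9]]
5 slide [[-3.55, -1.13, 0.5], [-3.52, -1.19, 0.51], [-3.51, -1.25, 0.5]] dr [[0.0, -0.0, -1.0], [0.0, -0.0, -0.9], [0.1, -0.1, -1.0]]
```

View pics/s14.png

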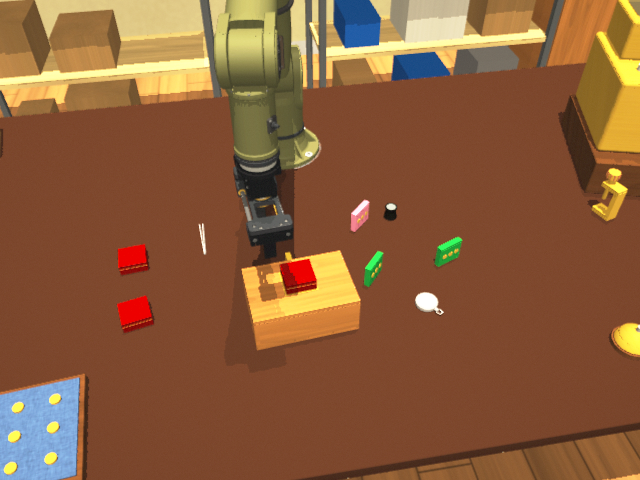

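{"fn": "move_arm", "kwargs": {"jaw": [0,0,0,0,0], "slide": [[-3.6,-0.8,0.5],[-3.6,-0.9,0.5],[-3.6,-1.0,0.5],[-3.6,-1.0,0.5],[-3.6,-1.1,0.5]], "dr": [[0,0,-1],[0,0,-1],[0,0,-1],[0,0,-1],[0,0,-1]]}}

```text
time: 39.5
position: [0.6112, -0.2845, 0.2003]
tool_rot: [-2.016, -2.409, -0.003]
ft_force: [1.0, -0.2, -0.4]
grip_width: 1.001
```

{"fn": "move_arm", "kwargs": {"jaw": [0,0,0,0,0], "slide": [[-3.5,-1.1,0.5],[-3.5,-1.2,0.5],[-3.5,-1.2,0.5],[0,0,0],[0,0,0]], "dr": [[0,0,-1],[0,0,-0.9],[0,0,-0.9],[0,0,0],[0,0,0]]}}

```text
time: 40.0
position: [0.5964, -0.3945, 0.1848]
tool_rot: [-1.961, -2.453, -0.002]
ft_force: [-0.1, 1.0, 0.5]
grip_width: 1.001
```

{"fn": "move_arm", "kwargs": {"jaw": [0], "slide": [[0,0,0]], "dr": [[0,0,0]]}}

```text
time: 40.1
position: [0.5978, -0.3922, 0.1855]
tool_rot: [-1.957, -2.457, -0.004]
ft_force: [0.7, 0.9, 0.7]
grip_width: 1.001
```

```bash
python3 - <<'E'
from h import *
s=st();p=s['position']*1000
im,P,E,K=cloud('wrist','w15.png')
near(P,(595.5,-394),.029,52,.005)
plan([(595.5,-394,p[2],102.6)])
E
```

```text
t 40.1 pos [ 597.8 -392.2  185.5] R [[-0.224, 0.975, 0.001], [0.975, 0.224, 0.002], [0.002, 0.002, -1.0]] g 1.001 f [0.7 0.9 0.7]
near 6432 (array([ 596.4, -394.6]), 64.3, 64.2, -77.2) [27.6 28.5 29.5]
0 slide [[-0.13, -0.28, 0.02]] dr [[0.1, -0.1, 0.3]]
```

View pics/w15.png

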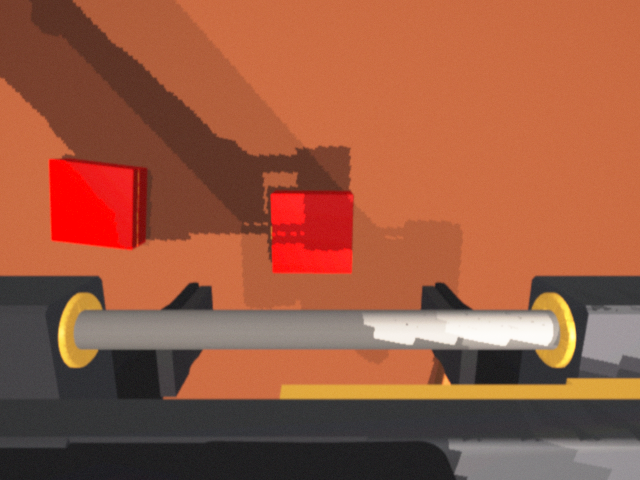

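{"fn": "move_arm", "kwargs": {"jaw": [0,0,0,0,0], "slide": [[-0.2,-0.2,2.8],[0,0,3.5],[0,0,3.5],[0,0,3.2],[0,0,2.5]], "dr": [[0,0,0.3],[0,0,0],[0,0,0],[0,0,0],[0,0,0]]}}

```text
time: 40.65
position: [0.5957, -0.3942, 0.0287]
tool_rot: [-1.963, -2.451, -0.003]
ft_force: [-0.8, 0.6, -0.1]
grip_width: 0.997
```

{"fn": "move_arm", "kwargs": {"jaw": [0,0,0,0], "slide": [[0,0,1.2],[0,0,0.8],[0,0,0],[0,0,0]], "dr": [[0,0,0],[0,0,0],[0,0,0],[0,0,0]]}}

```text
time: 41.05
position: [0.5962, -0.3975, 0.0122]
tool_rot: [1.965, 2.447, 0.002]
ft_force: [0.4, 0.5, 0.7]
grip_width: 1.0
```

{"fn": "move_arm", "kwargs": {"jaw": [0,0,0,0], "slide": [[0.3,0.1,0.5],[0,0,0.3],[0,0,0],[0,0,0]], "dr": [[0,0,0],[0,0,0],[0,0,0],[0,0,0]]}}

```text
time: 41.45
position: [0.5954, -0.394, 0.0027]
tool_rot: [1.967, 2.449, 0.001]
ft_force: [1.1, -0.2, 0.4]
grip_width: 1.002
```

{"fn": "move_arm", "kwargs": {"jaw": [255,255,255,255,255], "slide": [[0,0,0],[0,0,0],[0,0,0],[0,0,0],[0,0,0]], "dr": [[0,0,0],[0,0,0],[0,0,0],[0,0,0],[0,0,0]]}}

```text
time: 41.95
position: [0.5954, -0.3941, 0.0027]
tool_rot: [1.967, 2.449, 0.001]
ft_force: [0.9, 0.6, 0.9]
grip_width: 0.736
```

```bash
python3 - <<'E'
from h import *
s=st();p=s['position']*1000
M=R.from_rotvec(s['tool_rot']).as_matrix();print('box in tool',M.T[:2,:2]@(np.array([596.4,-394.6])-p[:2]))
plan([(p[0],p[1],165,102.6),(600,-394,190,102.6),(632.8,-40.2,195,94.85)],38)
E
```

```text
t 41.95 pos [ 595.4 -394.1    2.7] R [[-0.215, 0.977, 0.001], [0.977, 0.215, 0.0], [0.0, 0.001, -1.0]] g 0.736 f [0.9 0.6 0.9]
box in tool [-0.67421851  0.87056431]
0 slide [[0.0, 0.0, -3.25], [0.0, 0.0, -3.25], [0.0, 0.01, -3.24], [0.0, 0.0, -3.25], [0.0, 0.01, -3.24]] dr [[0.0, -0.0, -0.0], [0.0, -0.0, -0.0], [0.0, -0.0, -0.1], [0.0, -0.0, -0.0], [0.1, -0.0, -0.1]]
5 slide [[-0.08, 0.44, -2.5], [3.38, 1.09, -0.05], [3.39, 1.05, -0.05], [3.41, 1.0, -0.05], [3.42, 0.95, -0.05]] dr [[-0.0, -0.0, 0.0], [-0.0, -0.0, 0.8], [-0.0, -0.0, 0.8], [-0.0, -0.0, 0.8], [-0.0, -0.0, 0.8]]
10 slide [[3.44, 0.91, -0.05], [3.45, 0.86, -0.05], [3.46, 0.81, -0.05], [3.47, 0.76, -0.05], [3.48, 0.72, -0.05]] dr [[-0.0, -0.0, 0.8], [-0.0, -0.0, 0.8], [-0.0, -0.0, 0.7], [-0.0, -0.0, 0.8], [-0.0, -0.0, 0.7]]
15 slide [[3.49, 0.67, -0.05]] dr [[-0.0, -0.0, 0.8]]
```

{"fn": "move_arm", "kwargs": {"jaw": [255,255,255,255,255], "slide": [[0,0,0],[0,0,-2.5],[0,0,-3.5],[0,0,-3.5],[0,0,-3.5]], "dr": [[0,0,0],[0,0,0],[0,0,0],[0,0,0],[0,0,0]]}}

```text
time: 42.45
position: [0.595, -0.3939, 0.1335]
tool_rot: [-1.967, -2.449, -0.001]
ft_force: [0.8, 0.5, -0.8]
grip_width: 0.734
```

{"fn": "move_arm", "kwargs": {"jaw": [255,255,255,255,255], "slide": [[0,0,-3.5],[0,0.4,-2.5],[3.4,1.1,0],[3.4,1.0,0],[3.4,1.0,0]], "dr": [[0,0,0],[0,0,0],[0,0,0.8],[0,0,0.8],[0,0,0.8]]}}

```text
time: 42.95
position: [0.6087, -0.286, 0.1925]
tool_rot: [2.02, 2.406, 0.002]
ft_force: [0.7, 0.3, -0.9]
grip_width: 0.739
```

{"fn": "move_arm", "kwargs": {"jaw": [255,255,255,255,255], "slide": [[3.4,1.0,0],[3.4,0.9,0],[3.5,0.9,0],[3.5,0.8,0],[3.5,0.8,0]], "dr": [[0,0,0.8],[0,0,0.8],[0,0,0.8],[0,0,0.7],[0,0,0.7]]}}

```text
time: 43.45
position: [0.6267, -0.108, 0.1926]
tool_rot: [2.098, 2.339, 0.001]
ft_force: [-0.5, -0.3, -1.7]
grip_width: 0.731
```

{"fn": "move_arm", "kwargs": {"jaw": [255,255,255,255,255], "slide": [[3.4,0.7,0],[3.4,0.7,0],[0,0,0],[0,0,0],[0,0,0]], "dr": [[0,0,0.7],[0,0,0.8],[0,0,0],[0,0,0],[0,0,0]]}}

```text
time: 43.95
position: [0.6337, -0.042, 0.1927]
tool_rot: [2.129, 2.309, -0.0]
ft_force: [-0.1, -0.7, -1.5]
grip_width: 0.731
```

```bash
python3 - <<'E'
from h import *
s=st();p=s['position']*1000
t=np.array([632.8,-40.2])+np.array([.0,.7])  # box -0.67 along tool x(~+y)
plan([(t[0],t[1],p[2],94.85)])
print(t)
E
```

```text
t 43.95 pos [633.7 -42.  192.7] R [[-0.081, 0.997, 0.0], [0.997, 0.081, -0.001], [-0.001, 0.0, -1.0]] g 0.731 f [-0.1 -0.7 -1.5]
0 slide [[0.26, -0.07, -0.0]] dr [[0.0, 0.0, -0.2]]
[632.8 -39.5]
```

{"fn": "move_arm", "kwargs": {"jaw": [255,255,255,255,255], "slide": [[0.25,-0.1,0],[0,0,2.5],[0,0,2.5],[0,0,1.2],[0,0,0.3]], "dr": [[0,0,-0.2],[0,0,0],[0,0,0],[0,0,0],[0,0,0]]}}

```text
time: 44.45
position: [0.6315, -0.0387, 0.1261]
tool_rot: [-2.124, -2.312, 0.002]
ft_force: [-0.4, 0.3, -1.5]
grip_width: 0.733
```

{"fn": "move_arm", "kwargs": {"jaw": [255,255], "slide": [[0,0,0],[0,0,0]], "dr": [[0,0,0],[0,0,0]]}}

```text
time: 44.65
position: [0.6337, -0.0382, 0.1292]
tool_rot: [2.123, 2.313, 0.004]
ft_force: [0.3, -0.2, -1.7]
grip_width: 0.735
```

```bash
python3 - <<'E'
from h import *
s=st();plan([(632.8,-39.5,123,94.85)])
E
```

```text
t 44.65 pos [633.7 -38.2 129.2] R [[-0.086, 0.996, 0.003], [0.996, 0.086, 0.0], [0.0, 0.003, -1.0]] g 0.735 f [ 0.3 -0.2 -1.7]
0 slide [[-0.12, -0.11, 0.62]] dr [[0.2, -0.0, 0.1]]
```

{"fn": "move_arm", "kwargs": {"jaw": [255,255,255,255,255], "slide": [[-0.12,-0.1,0.3],[0,0,0.1],[0,0,0.1],[0,0,0],[0,0,0]], "dr": [[0.2,0,0],[0,0,0],[0,0,0],[0,0,0],[0,0,0]]}}

```text
time: 45.15
position: [0.6319, -0.0391, 0.1229]
tool_rot: [-2.122, -2.314, 0.002]
ft_force: [0.5, -0.1, -1.2]
grip_width: 0.735
```

{"fn": "move_arm", "kwargs": {"jaw": [255,255,255], "slide": [[-0.05,0.08,0],[0,0,0.05],[0,0,0]], "dr": [[0,0,0],[0,0,0],[0,0,0]]}}

```text
time: 45.45
position: [0.633, -0.0397, 0.1227]
tool_rot: [-2.122, -2.314, 0.002]
ft_force: [-0.2, -0.1, 0.4]
grip_width: 0.734
```

{"fn": "move_arm", "kwargs": {"jaw": [200,0,0,0,0], "slide": [[0,0,0],[0,0,0],[0,0,0],[0,0,0],[0,0,-1]], "dr": [[0,0,0],[0,0,0],[0,0,0],[0,0,0],[0,0,0]]}}

```text
time: 45.95
position: [0.6316, -0.0396, 0.1311]
tool_rot: [-2.12, -2.312, 0.006]
ft_force: [0.1, 0.7, -0.1]
grip_width: 0.97
```

{"fn": "move_arm", "kwargs": {"jaw": [0,0,0,0,0], "slide": [[0,0,-2],[0,0,-4],[0,0,-4],[-3,0,-1.5],[-3,0,0]], "dr": [[0,0,0],[0,0,0],[0,0,0],[0,0,0],[0,0,0]]}}

```text
time: 46.45
position: [0.6404, -0.099, 0.2525]
tool_rot: [2.117, 2.316, 0.005]
ft_force: [-0.7, -1.7, -0.2]
grip_width: 0.999
```

{"fn": "move_arm", "kwargs": {"jaw": [0,0,0], "slide": [[0,0,0],[0,0,0],[0,0,0]], "dr": [[0,0,0],[0,0,0],[0,0,0]]}}

```text
time: 46.75
position: [0.6382, -0.0981, 0.2473]
tool_rot: [-2.12, -2.315, 0.002]
ft_force: [0.4, 0.4, 0.0]
grip_width: 0.996
```

```bash
python3 - <<'E'
from h import *
s=st();p=s['position']*1000
im,P,E,K=cloud('wrist','w16.png')
near(P,S,.148,55,.006)
im,P,E,K=cloud('scene','s16.png')
near(P,S,.148,55,.006)
q=P.reshape(-1,3);near(P,(428,-410),.029,75,.006)
plan([(430,-408,185,94.85)],42)
E
```

```text
t 46.75 pos [638.2 -98.1 247.3] R [[-0.088, 0.996, -0.003], [0.996, 0.088, 0.001], [0.002, -0.003, -1.0]] g 0.996 f [0.4 0.4 0. ]
near 10898 (array([634.1, -40.2]), 65.0, 63.9, 5.1) [147.6 148.5 149.4]
near 778 (array([633.8, -40.3]), 67.3, 64.5, 5.5) [145.9 148.6 150.4]
near 559 (array([ 423.3, -409.8]), 70.1, 64.1, 5.5) [25.6 28.6 31.3]
0 slide [[-2.91, -2.35, 0.62], [-2.91, -2.35, 0.63], [-2.91, -2.35, 0.62], [-2.9, -2.35, 0.63], [-2.91, -2.34, 0.62]] dr [[-0.0, -0.0, 0.0], [-0.0, -0.0, 0.0], [-0.0, -0.0, 0.0], [-0.0, -0.0, 0.0], [-0.0, -0.0, 0.0]]
5 slide [[-2.9, -2.35, 0.63], [-2.91, -2.34, 0.62], [-2.91, -2.34, 0.63], [-2.91, -2.34, 0.62], [-2.91, -2.34, 0.62]] dr [[-0.0, -0.0, 0.0], [-0.0, -0.0, 0.1], [-0.1, -0.0, 0.0], [-0.0, -0.0, 0.1], [-0.1, -0.1, 0.0]]
```

View pics/w16.png

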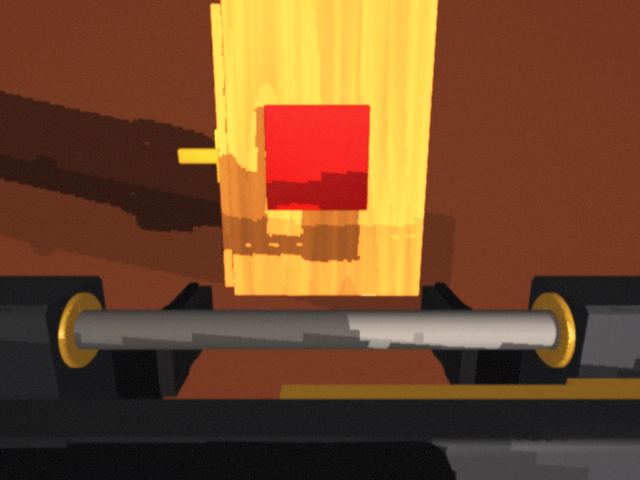

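```bash
python3 - <<'E'
from h import *
plan([(633.0,-39.8,200,94.85),(633.0,-39.8,129,94.85)],34)
E
```

```text
0 slide [[1.94, 0.0, 1.57], [1.94, -0.0, 1.58], [1.94, -0.01, 1.57], [0.0, -0.0, 2.37], [0.0, -0.0, 2.37]] dr [[-0.1, -0.0, 0.1], [-0.0, -0.0, 0.1], [-0.1, -0.1, 0.0], [0.0, 0.0, 0.0], [0.0, 0.0, 0.0]]
5 slide [[0.0, -0.01, 2.36]] dr [[0.0, 0.0, 0.0]]
```

{"fn": "move_arm", "kwargs": {"jaw": [0,0,0,0,0], "slide": [[2,0,1.5],[2,0,1.5],[1.8,0,1.5],[0,0,0],[0,0,2]], "dr": [[-0.2,-0.1,0.2],[0,0,0],[0,0,0],[0,0,0],[0,0,0]]}}

```text
time: 47.35
position: [0.6353, -0.0412, 0.1848]
tool_rot: [2.121, 2.309, 0.004]
ft_force: [0.5, -0.3, 0.3]
grip_width: 0.999
```

{"fn": "move_arm", "kwargs": {"jaw": [0,0,0,0,0], "slide": [[0,0,2.5],[0,0,2.0],[0,0,0.5],[0,0,0],[0,0,0]], "dr": [[0,0,0],[0,0,0],[0,0,0],[0,0,0],[0,0,0]]}}

```text
time: 47.85
position: [0.6344, -0.0422, 0.1337]
tool_rot: [2.126, 2.309, 0.002]
ft_force: [-0.3, 0.5, -0.4]
grip_width: 1.002
```

```bash
python3 - <<'E'
from h import *
st();plan([(633.0,-39.8,124,94.85)],34)
E
```

```text
t 47.85 pos [634.4 -42.2 133.7] R [[-0.082, 0.997, 0.003], [0.997, 0.082, -0.002], [-0.002, 0.003, -1.0]] g 1.002 f [-0.3  0.5 -0.4]
0 slide [[0.25, -0.12, 0.97]] dr [[0.2, 0.1, -0.1]]
```

{"fn": "move_arm", "kwargs": {"jaw": [0,0,0,0,0], "slide": [[0.25,-0.1,0.6],[0,0,0.3],[0,0,0],[0,0,0],[0,0,0]], "dr": [[0.2,0.1,-0.1],[0,0,0],[0,0,0],[0,0,0],[0,0,0]]}}

```text
time: 48.35
position: [0.6324, -0.0394, 0.1235]
tool_rot: [-2.124, -2.312, 0.002]
ft_force: [-0.6, -0.2, -0.9]
grip_width: 0.998
```

{"fn": "move_arm", "kwargs": {"jaw": [255,255,255,255,255], "slide": [[0,0,0],[0,0,0],[0,0,0],[0,0,0],[0,0,0]], "dr": [[0,0,0],[0,0,0],[0,0,0],[0,0,0],[0,0,0]], "force": 8}}

```text
time: 48.85
position: [0.6323, -0.0394, 0.1233]
tool_rot: [-2.124, -2.312, 0.002]
ft_force: [-0.4, 0.3, -0.2]
grip_width: 0.732
```

{"fn": "move_arm", "kwargs": {"jaw": [255,255], "slide": [[0,0,0],[0,0,0]], "dr": [[0,0,0],[0,0,0]]}}

```text
time: 49.05
position: [0.6323, -0.0394, 0.1233]
tool_rot: [-2.124, -2.312, 0.002]
ft_force: [0.3, 0.1, -0.7]
grip_width: 0.733
```

{"fn": "move_arm", "kwargs": {"jaw": [255,255,255], "slide": [[0,-0.05,0],[0,0,0],[0,0,0]], "dr": [[0,0,0],[0,0,0],[0,0,0]]}}

```text
time: 49.35
position: [0.6318, -0.0394, 0.1233]
tool_rot: [-2.124, -2.312, 0.002]
ft_force: [1.2, -0.3, -0.6]
grip_width: 0.736
```

{"fn": "move_arm", "kwargs": {"jaw": [200,0,0,0,0], "slide": [[0,0,0],[0,0,0],[0,0,0],[0,0,0],[0,0,-1]], "dr": [[0,0,0],[0,0,0],[0,0,0],[0,0,0],[0,0,0]]}}

```text
time: 49.85
position: [0.6305, -0.0394, 0.132]
tool_rot: [-2.123, -2.31, 0.006]
ft_force: [0.2, 0.4, -0.1]
grip_width: 0.967
```

{"fn": "move_arm", "kwargs": {"jaw": [0,0,0,0,0], "slide": [[0,0,-2],[0,0,-4],[0,0,-4],[-3,0,-1.5],[-3,0,0]], "dr": [[0,0,0],[0,0,0],[0,0,0],[0,0,0],[0,0,0]]}}

```text
time: 50.35
position: [0.6393, -0.0988, 0.2535]
tool_rot: [2.119, 2.314, 0.005]
ft_force: [0.4, -1.4, -0.9]
grip_width: 0.997
```

{"fn": "move_arm", "kwargs": {"jaw": [0,0,0], "slide": [[0,0,0],[0,0,0],[0,0,0]], "dr": [[0,0,0],[0,0,0],[0,0,0]]}}

```text
time: 50.65
position: [0.6371, -0.0979, 0.2483]
tool_rot: [-2.122, -2.313, 0.002]
ft_force: [-0.1, 0.5, 0.5]
grip_width: 1.0
```

```bash
python3 - <<'E'
from h import *
s=st();p=s['position']*1000
im,P,E,K=cloud('wrist','w17.png')
near(P,S,.148,55,.006)
im,P,E,K=cloud('scene','s17.png')
near(P,S,.148,55,.006)
near(P,(423,-410),.029,60,.006)
v=im[230:370,210:390];cv2.imwrite('pics/s17z.png',cv2.resize(v[:,:,::-1],None,fx=4,fy=4,interpolation=cv2.INTER_CUBIC))
plan([(423,-410,185,94.85)],42)
E
```

```text
t 50.65 pos [637.1 -97.9 248.3] R [[-0.086, 0.996, -0.003], [0.996, 0.086, 0.001], [0.001, -0.003, -1.0]] g 1.0 f [-0.1  0.5  0.5]
near 10742 (array([633. , -40.3]), 64.7, 63.5, 4.9) [147.6 148.5 149.4]
near 774 (array([632.5, -40.2]), 70.5, 64.5, 4.9) [146.  148.2 150.5]
near 558 (array([ 422.3, -409.9]), 70.5, 63.6, 5.3) [25.8 28.6 31.2]
0 slide [[-2.93, -2.4, 0.63], [-2.93, -2.4, 0.64], [-2.93, -2.4, 0.63], [-2.93, -2.4, 0.64], [-2.93, -2.4, 0.63]] dr [[-0.0, -0.0, 0.0], [-0.0, -0.0, 0.0], [-0.0, -0.0, 0.0], [-0.0, -0.0, 0.0], [-0.0, -0.0, 0.0]]
5 slide [[-2.93, -2.41, 0.64], [-2.92, -2.4, 0.63], [-2.93, -2.41, 0.64], [-2.92, -2.4, 0.63], [-2.93, -2.4, 0.63]] dr [[-0.0, -0.0, 0.0], [-0.0, -0.0, 0.0], [-0.1, -0.0, 0.0], [-0.0, -0.0, 0.1], [-0.1, -0.1, 0.0]]
```

View pics/s17z.png

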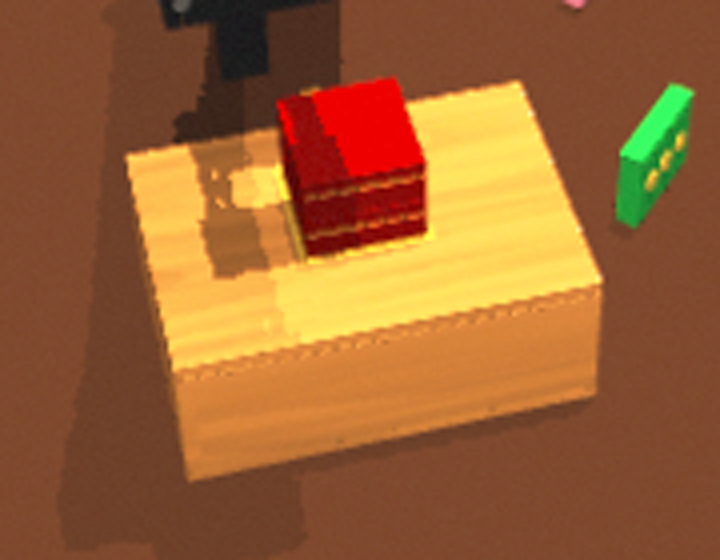

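{"fn": "move_arm", "kwargs": {"jaw": [0,0,0,0,0], "slide": [[-2.9,-2.4,0.6],[-2.9,-2.4,0.6],[-2.9,-2.4,0.6],[-2.9,-2.4,0.6],[-2.9,-2.4,0.6]], "dr": [[0,0,0],[0,0,0],[0,0,0],[0,0,0],[0,0,0]]}}

```text
time: 51.25
position: [0.5291, -0.2539, 0.2183]
tool_rot: [-2.122, -2.314, 0.002]
ft_force: [-0.5, 0.4, 0.5]
grip_width: 0.998
```

{"fn": "move_arm", "kwargs": {"jaw": [0,0,0,0,0], "slide": [[-2.9,-2.4,0.6],[-2.9,-2.4,0.6],[-2.9,-2.4,0.6],[-2.9,-2.4,0.6],[-2.9,-2.4,0.6]], "dr": [[0,0,0],[0,0,0],[0,0,0],[0,0,0],[0,0,0]]}}

```text
time: 51.75
position: [0.4221, -0.4086, 0.1886]
tool_rot: [-2.122, -2.314, 0.002]
ft_force: [0.6, -0.4, -0.3]
grip_width: 1.005
```

{"fn": "move_arm", "kwargs": {"jaw": [0,0,0], "slide": [[0,0,0],[0,0,0],[0,0,0]], "dr": [[0,0,0],[0,0,0],[0,0,0]]}}

```text
time: 52.05
position: [0.4239, -0.4067, 0.1888]
tool_rot: [-2.121, -2.315, 0.001]
ft_force: [0.3, -0.3, -1.2]
grip_width: 1.001
```

```bash
python3 - <<'E'
from h import *
s=st();p=s['position']*1000
im,P,E,K=cloud('wrist','w18.png')
near(P,(423,-410),.029,55,.005)
plan([(423,-410,p[2],95.3)])
E
```

```text
t 52.05 pos [ 423.9 -406.7  188.8] R [[-0.087, 0.996, -0.002], [0.996, 0.087, 0.001], [0.001, -0.002, -1.0]] g 1.001 f [ 0.3 -0.3 -1.2]
near 6283 (array([ 424.4, -410.6]), 64.4, 64.2, -84.2) [27.6 28.5 29.4]
0 slide [[-0.32, -0.14, 0.01]] dr [[-0.1, -0.1, -0.3]]
```

View pics/w18.png

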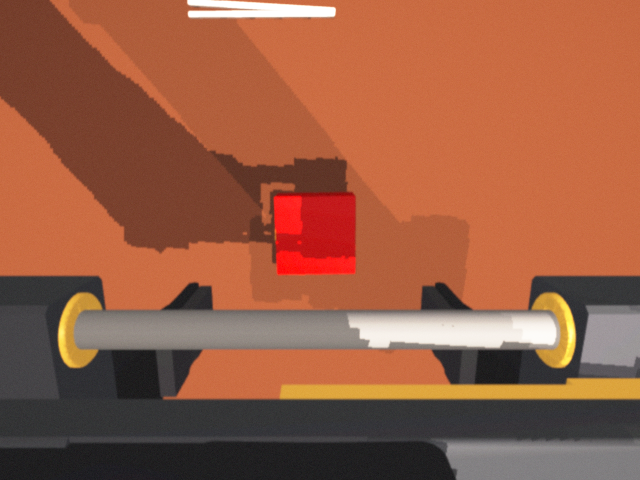

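{"fn": "move_arm", "kwargs": {"jaw": [0,0,0,0,0], "slide": [[-0.4,0,2.5],[0,0,3.5],[0,0,3.5],[0,0,3.0],[0,0,2.5]], "dr": [[0,0,-0.8],[0,0,0],[0,0,0],[0,0,0],[0,0,0]]}}

```text
time: 52.6
position: [0.4234, -0.4103, 0.037]
tool_rot: [-2.103, -2.329, 0.001]
ft_force: [-1.0, -0.2, -0.4]
grip_width: 1.004
```

{"fn": "move_arm", "kwargs": {"jaw": [0,0,0,0,0], "slide": [[0,0,1.5],[0,0,1.0],[0,0,0],[0,0,0],[0,0,0]], "dr": [[0,0,0],[0,0,0],[0,0,0],[0,0,0],[0,0,0]]}}

```text
time: 53.1
position: [0.4232, -0.4132, 0.0152]
tool_rot: [2.109, 2.328, -0.002]
ft_force: [-0.3, -0.1, -0.5]
grip_width: 1.001
```

{"fn": "move_arm", "kwargs": {"jaw": [0,0,0,0], "slide": [[0.2,0.1,0.7],[0,0,0.4],[0,0,0],[0,0,0]], "dr": [[0,0,0],[0,0,0],[0,0,0],[0,0,0]]}}

```text
time: 53.5
position: [0.4229, -0.4103, 0.0026]
tool_rot: [-2.108, -2.326, 0.003]
ft_force: [0.1, 0.8, 1.1]
grip_width: 0.998
```

{"fn": "move_arm", "kwargs": {"jaw": [255,255,255,255,255], "slide": [[0,0,0],[0,0,0],[0,0,0],[0,0,0],[0,0,0]], "dr": [[0,0,0],[0,0,0],[0,0,0],[0,0,0],[0,0,0]], "force": 20}}

```text
time: 54.0
position: [0.423, -0.4104, 0.0028]
tool_rot: [-2.108, -2.327, 0.002]
ft_force: [-0.3, 0.3, -0.7]
grip_width: 0.734
```

```bash
python3 - <<'E'
from h import *
s=st();p=s['position']*1000
M=R.from_rotvec(s['tool_rot']).as_matrix();print('box in tool',M.T[:2,:2]@(np.array([424.4,-410.6])-p[:2]))
plan([(p[0],p[1],180,95.7),(632.0,-40.2,220,94.85)],42)
E
```

```text
t 54.0 pos [ 423.  -410.4    2.8] R [[-0.098, 0.995, -0.002], [0.995, 0.098, 0.0], [0.0, -0.002, -1.0]] g 0.734 f [-0.3  0.3 -0.7]
box in tool [-0.35030017  1.32729496]
0 slide [[0.0, -0.01, -3.54], [0.0, -0.01, -3.54], [0.0, -0.01, -3.55], [0.0, -0.01, -3.54], [0.01, 0.0, -3.55]] dr [[-0.0, -0.0, -0.0], [-0.0, -0.0, -0.0], [-0.0, -0.0, -0.0], [-0.1, -0.0, -0.0], [-0.0, -0.0, -0.1]]
5 slide [[3.16, 2.23, -0.36], [3.16, 2.22, -0.36], [3.17, 2.22, -0.36], [3.17, 2.21, -0.37], [3.17, 2.2, -0.36]] dr [[-0.0, -0.0, 0.1], [-0.0, -0.0, 0.1], [-0.0, -0.0, 0.1], [-0.0, -0.0, 0.1], [-0.0, -0.0, 0.1]]
10 slide [[3.18, 2.2, -0.37], [3.18, 2.19, -0.36], [3.18, 2.19, -0.37], [3.19, 2.19, -0.36], [3.19, 2.18, -0.37]] dr [[-0.0, -0.0, 0.1], [-0.0, -0.0, 0.1], [-0.0, -0.0, 0.0], [-0.0, -0.0, 0.1], [-0.0, -0.0, 0.0]]
15 slide [[3.19, 2.18, -0.36]] dr [[-0.0, -0.0, 0.1]]
```

{"fn": "move_arm", "kwargs": {"jaw": [255,255,255,255,255], "slide": [[0,0,0],[0,0,-3],[0,0,-3.6],[0,0,-3.6],[0,0,-3.6]], "dr": [[0,0,0],[0,0,0],[0,0,0],[0,0,0],[0,0,0]]}}

```text
time: 54.5
position: [0.423, -0.4101, 0.1418]
tool_rot: [-2.108, -2.326, 0.003]
ft_force: [0.7, -0.4, -1.1]
grip_width: 0.731
```

{"fn": "move_arm", "kwargs": {"jaw": [255,255,255,255,255], "slide": [[0,0,-3.6],[3.2,2.2,-0.4],[3.2,2.2,-0.4],[3.2,2.2,-0.4],[3.2,2.2,-0.4]], "dr": [[0,0,0],[0,0,0.1],[0,0,0.1],[0,0,0.1],[0,0,0.1]]}}

```text
time: 55.0
position: [0.4991, -0.2731, 0.1926]
tool_rot: [-2.116, -2.319, 0.002]
ft_force: [0.6, 0.0, -0.5]
grip_width: 0.737
```

{"fn": "move_arm", "kwargs": {"jaw": [255,255,255,255,255], "slide": [[3.2,2.2,-0.4],[3.2,2.2,-0.4],[3.2,2.2,-0.4],[3.2,2.2,-0.4],[3.1,2.2,-0.4]], "dr": [[0,0,0.1],[0,0,0.1],[0,0,0.1],[0,0,0.1],[0,0,0]]}}

```text
time: 55.5
position: [0.5948, -0.1048, 0.2122]
tool_rot: [-2.124, -2.312, 0.003]
ft_force: [0.4, -0.6, -0.8]
grip_width: 0.734
```

{"fn": "move_arm", "kwargs": {"jaw": [255,255,255,255,255], "slide": [[3.1,2.2,-0.4],[3.1,2.1,-0.4],[0,0,0],[0,0,0],[0,0,0]], "dr": [[0,0,0],[0,0,0],[0,0,0],[0,0,0],[0,0,0]]}}

```text
time: 56.0
position: [0.6315, -0.0426, 0.2198]
tool_rot: [-2.126, -2.31, 0.005]
ft_force: [-0.6, 0.6, -0.7]
grip_width: 0.734
```

```bash
python3 - <<'E'
from h import *
s=st();p=s['position']*1000
plan([(631.9,-39.9,p[2],94.85)]);plan([(631.9,-39.9,156,94.85)])
E
```

```text
t 56.0 pos [631.5 -42.6 219.8] R [[-0.083, 0.997, -0.004], [0.997, 0.083, -0.001], [-0.001, -0.004, -1.0]] g 0.734 f [-0.6  0.6 -0.7]
0 slide [[0.27, 0.07, -0.0]] dr [[-0.2, 0.0, -0.1]]
0 slide [[0.14, 0.04, 3.19], [0.13, 0.04, 3.19]] dr [[-0.1, 0.0, -0.1], [-0.1, 0.0, -0.0]]
```

{"fn": "move_arm", "kwargs": {"jaw": [255,255,255,255,255], "slide": [[0.25,0.05,1.5],[0,0,2.5],[0,0,2.2],[0,0,0],[0,0,0]], "dr": [[-0.2,0,-0.1],[0,0,0],[0,0,0],[0,0,0],[0,0,0]]}}

```text
time: 56.5
position: [0.632, -0.0399, 0.1585]
tool_rot: [2.126, 2.313, 0.001]
ft_force: [0.6, -0.3, -0.7]
grip_width: 0.731
```

{"fn": "move_arm", "kwargs": {"jaw": [255,255], "slide": [[0,0,0],[0,0,0]], "dr": [[0,0,0],[0,0,0]]}}

```text
time: 56.7
position: [0.6332, -0.0389, 0.16]
tool_rot: [2.123, 2.313, 0.004]
ft_force: [-0.2, 0.4, 0.1]
grip_width: 0.734
```

```bash
python3 - <<'E'
from h import *
s=st();plan([(631.9,-39.9,151,94.85)])
E
```

```text
t 56.7 pos [633.2 -38.9 160. ] R [[-0.086, 0.996, 0.004], [0.996, 0.086, 0.0], [0.0, 0.004, -1.0]] g 0.734 f [-0.2  0.4  0.1]
0 slide [[-0.09, -0.14, 0.9]] dr [[0.2, -0.0, 0.1]]
```

{"fn": "move_arm", "kwargs": {"jaw": [255,255,255,255,255], "slide": [[-0.1,-0.1,0.5],[0,0,0.2],[0,0,0.1],[0,0,0],[0,0,0]], "dr": [[0.2,0,0],[0,0,0],[0,0,0],[0,0,0],[0,0,0]]}}

```text
time: 57.2
position: [0.6315, -0.0398, 0.1508]
tool_rot: [-2.122, -2.314, 0.003]
ft_force: [-2.1, -0.9, 4.2]
grip_width: 0.736
```

{"fn": "move_arm", "kwargs": {"jaw": [255,255,255], "slide": [[0,0.04,-0.06],[0,0,0],[0,0,0]], "dr": [[0,0,0],[0,0,0],[0,0,0]]}}

```text
time: 57.5
position: [0.6319, -0.0396, 0.1508]
tool_rot: [-2.122, -2.314, 0.003]
ft_force: [-1.5, -0.6, 1.6]
grip_width: 0.733
```

{"fn": "move_arm", "kwargs": {"jaw": [200,0,0,0,0], "slide": [[0,0,0],[0,0,0],[0,0,0],[0,0,0],[0,0,-1]], "dr": [[0,0,0],[0,0,0],[0,0,0],[0,0,0],[0,0,0]]}}

```text
time: 58.0
position: [0.6308, -0.0393, 0.1595]
tool_rot: [-2.12, -2.312, 0.006]
ft_force: [-0.6, -0.2, 0.1]
grip_width: 0.969
```

{"fn": "move_arm", "kwargs": {"jaw": [0,0,0,0,0], "slide": [[0,0,-2],[0,0,-4],[0,0,-4],[-3,0,-1],[-3,0,0]], "dr": [[0,0,0],[0,0,0],[0,0,0],[0,0,0],[0,0,0]]}}

```text
time: 58.5
position: [0.6392, -0.0988, 0.2754]
tool_rot: [2.118, 2.316, 0.005]
ft_force: [1.4, -0.1, -0.2]
grip_width: 0.998
```

{"fn": "move_arm", "kwargs": {"jaw": [0,0,0], "slide": [[0,0,0],[0,0,0],[0,0,0]], "dr": [[0,0,0],[0,0,0],[0,0,0]]}}

```text
time: 58.8
position: [0.6374, -0.0979, 0.2709]
tool_rot: [-2.12, -2.315, 0.001]
ft_force: [-0.0, -0.4, -0.1]
grip_width: 1.001
```

```bash
python3 - <<'E'
from h import *
s=st();p=s['position']*1000
im,P,E,K=cloud('wrist','w19.png')
near(P,S,.176,55,.006)
im,P,E,K=cloud('scene','s19.png')
near(P,S,.176,55,.006)
v=im[210:350,210:390];cv2.imwrite('pics/s19z.png',cv2.resize(v[:,:,::-1],None,fx=4,fy=4,interpolation=cv2.INTER_CUBIC))
E
```

```text
t 58.8 pos [637.4 -97.9 270.9] R [[-0.088, 0.996, -0.003], [0.996, 0.088, 0.001], [0.001, -0.002, -1.0]] g 1.001 f [-0.  -0.4 -0.1]
near 11234 (array([633.4, -40. ]), 64.3, 64.0, 4.9) [175.6 176.6 177.4]
near 794 (array([632.2, -39.8]), 69.0, 64.7, 5.8) [173.9 176.5 178.4]
```

View pics/s19z.png

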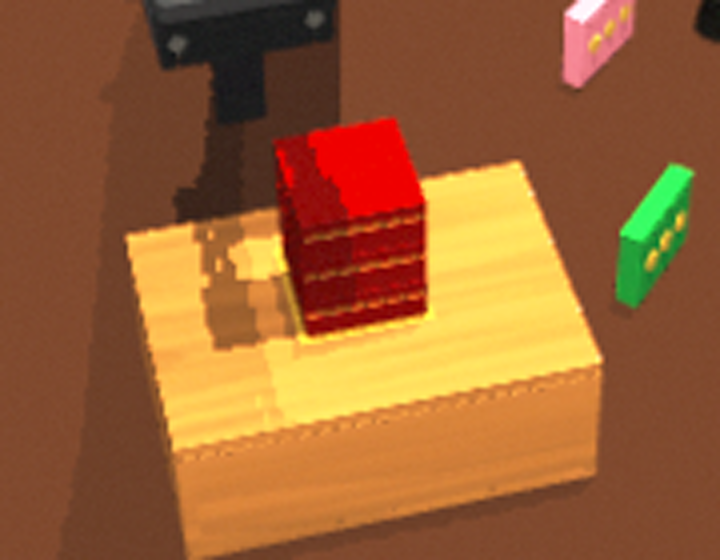

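View pics/s19.png

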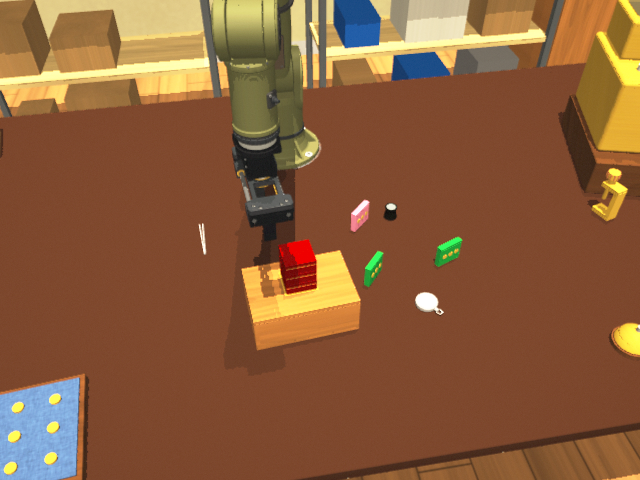

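{"fn": "move_arm", "kwargs": {"jaw": [0,0,0,0,0], "slide": [[-4,0,0],[-4,-1,0],[-4,-1,0],[-4,-1,0],[-4,-1,0]], "dr": [[0,0,0],[0,0,0],[0,0,0],[0,0,0],[0,0,0]]}}

```text
time: 59.4
position: [0.6148, -0.3023, 0.2709]
tool_rot: [-2.12, -2.316, 0.002]
ft_force: [0.9, 0.1, 0.3]
grip_width: 0.999
```

{"fn": "move_arm", "kwargs": {"jaw": [0,0,0,0], "slide": [[-4,-1,0],[-4,-1,0],[0,0,0],[0,0,0]], "dr": [[0,0,0],[0,0,0],[0,0,0],[0,0,0]]}}

```text
time: 59.8
position: [0.6014, -0.3839, 0.2703]
tool_rot: [-2.123, -2.311, 0.002]
ft_force: [-0.1, 0.7, -1.4]
grip_width: 1.005
```

```bash
python3 - <<'E'
from h import *
s=st()
im,P,E,K=cloud('top','t20.png')
near(P,S,.176,55,.006)
q=P.reshape(-1,3);q=q[np.isfinite(q).all(1)]
a=np.radians(4.85);L=(q[:,:2]*1000-C);cx=L@[np.cos(a),np.sin(a)];cy=L@[-np.sin(a),np.cos(a)];z=q[:,2]*1000
pn=(abs(z-80)<5)&(abs(cy)<95)&(cx<-60)&(cx>-150);print('panel top cx',np.percentile(cx[pn],[2,50,98]),pn.sum())
tb=(abs(z-73)<6)&(abs(cy)<9)&(cx<-88)&(cx>-160);print('tab cx',np.percentile(cx[tb],[2,98]),tb.sum())
cv2.imwrite('pics/t20z.png',cv2.resize(im[120:260,230:420,::-1],None,fx=4,fy=4,interpolation=cv2.INTER_CUBIC))
E
```

```text
t 59.8 pos [ 601.4 -383.9  270.3] R [[-0.085, 0.996, -0.003], [0.996, 0.085, 0.001], [0.001, -0.003, -1.0]] g 1.005 f [-0.1  0.7 -1.4]
near 1372 (array([631.4, -39.8]), 65.4, 63.9, 4.8) [174.6 176.4 178.2]
panel top cx [-94.46261515 -80.58898565 -74.89324535] 590
tab cx [-118.8813248   -88.23168769] 105
```

View pics/t20z.png

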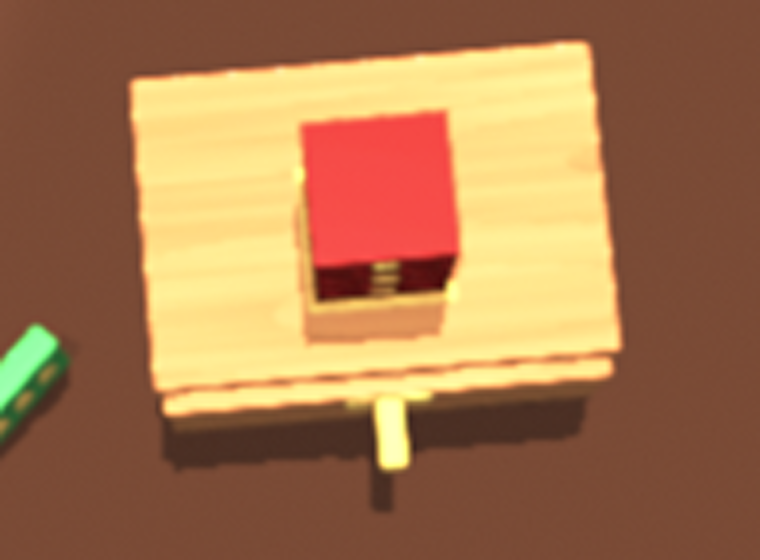

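View pics/t20.png

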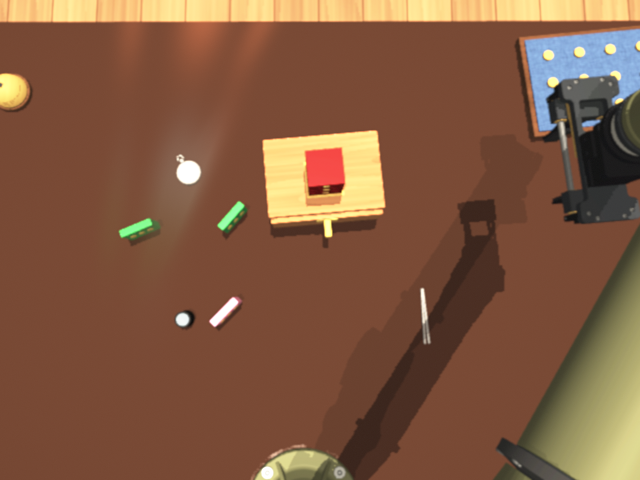

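```bash
python3 -c "
from bench import *
print(close_job())"
```

```text
the job is handed in; nothing more can be done
None
```

I finished the job and handed it in at about 60 s of robot time. `close_job()` reported no verdict.

- **Plaques:** Three pale-wood plaques were present, and they stand in slots 1, 2 and 3, fully down. Their tops read 72.4 mm against 72 mm nominal. I left the two green look-alikes and the pink one alone.
- **Drawer:** I pulled it out to its stop, and after the plaques were in I pushed it back to its stop. In the last top view the pull tab ends 119 mm in front of the chest centre, which is the fully shut position. I did not look at the plaques again once the drawer was shut.
- **Boxes:** Three red boxes were present. One was knocked a few centimetres aside during the run, so I measured it again before picking it up. They stand in one column on the brass square. The wrist camera, looking after each placement, put the three centres within about 0.6 mm of each other, all at a yaw of 4.9° against the chest's 4.85°. The second box first landed about 1.3 mm off, so I gripped it again and shifted it.
- **Disagreements between cameras:** The cameras disagree by 1–2 mm on where the column and the brass square are, so centring is only known to that level. The wrist camera puts the column about 1 mm from the square's centre. The scene camera reads the top box's yaw as 5.8°, while the wrist and top cameras read 4.9° and 4.8°.
- **Left alone:** The watch case, loupe, tweezers and look-alikes appear where they started in the last top view.

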